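# Pack the painter's carry board

### The arm

A 7-joint arm with a two-finger parallel gripper is mounted at the origin on a cart in front of the work surface, level with it; the furniture and walls round the work are solid. World frame = base frame: x ahead of the robot, y to its left, z up, the work surface at z = 0. Lengths are in m, angles in rad, forces in N, time in s.
With the tool pointing down it reaches from about 0.4 to 0.875 m from the base axis. Payload 6.5 kg.
Tool frame: the origin (TCP) lies at the very end of the fingers, on their centre line; the grasp point (between the pads) lies 19 mm behind it (ctrl.grasp_offset is the z of the grasp point in the tool frame, in m); z points along the fingers, y is the line along which they close (so a half turn about z gives the same grasp; the last joint's range is limited). The gripper opens to 88 mm and grips with 3 to 60 N. Pads are 18 mm wide; open, the fingers measure 123 mm over their backs; the gripper's body (75 mm by 187 mm) begins 45 mm behind the grasp point.
Start: joints at [-1.271, 0.536, -0.004, 1.538, 0.003, 1.067, -0.071], TCP at [0.232, 0.607, 0.239] pointing down, gripper open.
Joint ranges: [-2.7, 2.7], [-0.37, 2.16], [-1.27, 1.26], [0.24, 2.4], [-1.31, 4.45], [0.19, 1.91], [-2.76, 2.76]. Speed limits (rad/s): [2.39, 2.39, 3.14, 3.14, 3.14, 3.14, 3.14].

### API

Orientations are given as a 3x3 rotation matrix whose columns are the frame's x, y, z axes.
In Python, from plant import ctrl gives the robot as it stands.
- The arm moves only by the tool arm_command, never from a script. Its argument "increments" is a list of rows, each a list of 6 numbers: the shift along the tool's x, y, z as a fraction of full scale, then the turn, a rotation vector about the tool's x, y, z as a fraction of full scale. A call has 1 to 8 rows; each row is the pose to reach, as a shift and turn from the pose commanded when the call began, along the tool's axes at that moment; what a row does not reach only later rows make up. Full scale, the value 1, is 0.15 m for a shift and 60 degrees for a turn. A row lasts 1/10 s, in which the tool goes at most 50 mm and 8.59 degrees, less where a joint would pass 70% of its speed; a pose out of reach is approached as far as the arm can. A call with a number of a shift or a turn outside -1 to 1 is refused whole. A call with a gripper value outside its range is refused whole. "grip" is the opening, from 0 (shut) to 1 (fully open), set as the call begins (left out, the last holds). The fingers move at their own pace and stop on an object; "squeeze" is the grip in N (left out, the last holds). Time passes only in rows, so rows that repeat a pose let the fingers close. It gives the time, the measured TCP pose, the force, the opening and the grip force at its end, in the units of the state.
- ctrl.get_obs(): the state, without advancing time (a new reading comes with each control period).
- ctrl.snapshot(name): name is "side" or "top" or "wrist"; returns a dict with "frame" (480x640x3 uint8, blue, green, red), "fx", "fy", "cx", "cy" (pixels), "eye" and "orientation" of the camera in the world; the wrist camera has in their place "tool_from_camera" (4x4, takes a point from camera to tool coordinates, whose origin is the TCP and whose axes are the flange's). Camera axes: x right, y down, z forward; pixel columns grow to the right and rows downward; lengths in m; the calibration is good to about 2 mm. A picture is of the moment at which its call begins: read the wrist's pose just before it. There is no depth.
- ctrl.close_job(): hands the job in; it is judged then, once.
Trained networks look in a picture, given as the dict that the camera call returned (one of the last four; its "shot" number tells which), for a name from the list of things; names that differ only in an ending like _2 or _b are one class to them, and where a whole thing is asked for, a point or a joint stands for the part that bears it (a point fixed in the world has none). Each returns a list of dicts, best first, with "score" (0 to 1); they miss things now and then, are a little off and sometimes report something else, mostly with a low value. They report only what shows in the picture. A call takes as long as a camera call. They do not tell look-alikes from the thing itself.
- ctrl.regions_of(picture, target): "mask" (480x640 bool, what is visible of it).
- ctrl.mark_of(picture, target): "xyz" ([x, y, z] in m, in world coordinates, good to about 4 mm: a listed point, or the origin of a listed thing).
The state is a dict: "clock": time; "qpos": joint angles; "qd": joint speeds; "joint_torque": joint torques, N m; "tool_pos": TCP position; "tcp_rot": TCP orientation; "contact_force": force on the tool from outside, world axes, zero at the start; "moment": the same for the moment, N m; "opening": opening from 0.0 (shut) to 1.0 (fully open); "gripper_force": force on a finger pad.
Only numpy, scipy, OpenCV 4.12 (cv2) and the standard library are available. Lean on these libraries where they do the work, as an engineer would, in place of code of your own. Each camera call takes 0.05 s, during which the arm holds its last target. There are 200 camera calls.

### The job

Pack the carry board for the next painting table: put the roll of masking tape over its spindle, the wide lidded paint jar in the wide cup, the narrow lidded jar in the narrow cup and the capped bottle in the tall sleeve, each upright and all the way down in its holder. The jar without a lid and the bottle without a cap would spill on the way, so leave both standing where they are.

Things in the scene. Friction and masses are not known exactly. Their poses are not given: they have to be found in the camera images.
- masking_tape: Roll of cream masking tape lying flat, a ring 100 mm across outside, 76 mm hole (free width inside about 70 mm), wall 12 mm, 24 mm high, 90 g. Grip it across the wall, one finger in the hole. Lies loose on the table, where two glitter vials (20 mm wide, 36 mm high) also stand between the things; origin at the ring's centre on its underside, z up.
- wide_jar: Wide lidded glass paint jar, 62 x 64 mm, 70 mm high (purple paint, green lid on it), 265 g. Straight sides over the whole height, may be gripped anywhere from 40 to 68 mm up. Stands on the free front part of the table, apart from the crowd of jars at the back; origin at the centre of its underside, z up.
- narrow_jar: Narrow lidded glass paint jar, 45 x 42 mm, 73 mm high (amber paint, green lid on it), 150 g. Straight sides, may be gripped anywhere from 40 to 68 mm up. Stands on the free front part of the table, apart from the crowd of jars at the back; origin at the centre of its underside, z up.
- capped_bottle: Slim white plastic bottle with its green cap on, 49 mm in diameter, 161 mm high, 160 g; body straight up to 136 mm, cap 29 mm in diameter above that. Stands on the free front part of the table, apart from the crowd of jars at the back; origin at the centre of its underside, z up.
- open_jar: Clear glass jar without a lid, open at the top, 58 x 54 mm, 85 mm high. Not to be packed: stays where it stands. Stands on the free front part of the table, apart from the crowd of jars at the back; origin at the centre of its underside, z up.
- open_bottle: Green glass bottle without a cap, open at the top, 59 mm in diameter, narrow neck, 202 mm high. Not to be packed: stays where it stands. Stands on the free front part of the table, apart from the crowd of jars at the back; origin at the centre of its underside, z up.
- tape_spindle: Holder of the tape roll: upright wooden spindle, 20 mm thick, top 59 mm above the origin, on a round seat 90 mm wide, its top 12 mm above the origin. Fixed on its 106 mm square grey plate in a corner of the plywood board (240 mm square, rim 16 mm over the table; holder centres 112 mm apart in a square). Origin: underside centre of the plate, 10 mm over the table; z up.
- wide_cup: Holder of the wide jar: low round cup, inside diameter 82 mm, outside 90 mm, rim 38 mm and inner floor 6 mm above the origin. Fixed on its 106 mm square grey plate in a corner of the plywood board (240 mm square, rim 16 mm over the table; holder centres 112 mm apart in a square). Origin: underside centre of the plate, 10 mm over the table; z up.
- narrow_cup: Holder of the narrow jar: low round cup, inside diameter 60 mm, outside 68 mm, rim 38 mm and inner floor 6 mm above the origin. Fixed on its 106 mm square grey plate in a corner of the plywood board (240 mm square, rim 16 mm over the table; holder centres 112 mm apart in a square). Origin: underside centre of the plate, 10 mm over the table; z up.
- bottle_sleeve: Holder of the bottle: tall round sleeve, inside diameter 66 mm, outside 74 mm, rim 86 mm and inner floor 6 mm above the origin. Fixed on its 106 mm square grey plate in a corner of the plywood board (240 mm square, rim 16 mm over the table; holder centres 112 mm apart in a square). Origin: underside centre of the plate, 10 mm over the table; z up.
There are look-alikes about, which are no part of the job. What is shaped like the narrow_jar but blue is not meant.

How it is judged:
At the end, for the whole second after the job is handed in: Tape flat on its seat round the spindle; wide jar, narrow jar and bottle on the floors of wide cup, narrow cup and sleeve (centre within 14 mm, tape 29 mm; height within 6 mm; tilt under 0.12 rad), at rest; open jar and open bottle upright, within 30 mm of where they stood (horizontal distance between wide_jar and wide_cup below 0.014 m and z of wide_jar in the frame of wide_cup between 0.002 and 0.012 m and angle between each of wide_jar, narrow_jar, capped_bottle, masking_tape, open_jar, open_bottle's own z axis and vertical below 0.12 rad and linear speed of each of wide_jar, narrow_jar, capped_bottle, masking_tape below 0.02 m/s and horizontal distance between narrow_jar and narrow_cup below 0.014 m and z of narrow_jar in the frame of narrow_cup between 0.002 and 0.012 m and horizontal distance between capped_bottle and bottle_sleeve below 0.014 m and z of capped_bottle in the frame of bottle_sleeve between 0.002 and 0.012 m and horizontal distance between masking_tape and tape_spindle below 0.029 m and z of masking_tape in the frame of tape_spindle between 0.008 and 0.018 m and distance of each of open_jar, open_bottle from where it was at the start of the episode below 0.03 m); the robot touches nothing.
It fails at once if the open jar is moved more than 30 mm or tipped (distance of open_jar from where it was at the start of the episode above 0.03 m or angle between open_jar's own z axis and vertical above 0.35 rad).
It fails at once if the open bottle is moved more than 30 mm or tipped (distance of open_bottle from where it was at the start of the episode above 0.03 m or angle between open_bottle's own z axis and vertical above 0.35 rad).
It also fails if it takes over 128 s, if anything falls off the work surface, if the arm or the gripper's body presses on something with over 40 N, if the wrist force passes 120 N, or if a joint passes its speed limit or range.

## Working session

There is one attempt and no reset: what is moved stays moved. The work goes in short steps, Python scripts to look and compute and a tool call to move; the robot and the scene stay as the last step left them, time stands still between calls to the robot, and variables do not carry over. Pictures are saved under pics/ and viewed, at most 14 in all, crops included, and the job is handed in when it is done.

Besides the shell and the picture viewer there is one more tool, called after "Call:" by a JSON object that holds its "method" and its "body". arm_command: Moves the arm, as the interface text tells. Shift numbers are shares of 0.15 m and turn numbers shares of 60 degrees, none past 1 either way. Its arguments: {"type":"object","properties":{"increments":{"type":"array"},"grip":{"type":"number"},"squeeze":{"type":"number"}},"required":["increments"]}

```bash
ls; mkdir -p pics; python3 - <<'E'
from plant import ctrl
import cv2,numpy as np
o=ctrl.get_obs();print(o['clock'],o['tool_pos'],o['tcp_rot'],o['opening'],ctrl.grasp_offset)
T=["masking_tape","wide_jar","narrow_jar","capped_bottle","open_jar","open_bottle","tape_spindle","wide_cup","narrow_cup","bottle_sleeve"]
for c in ("top","side"):
    s=ctrl.snapshot(c);cv2.imwrite(f"pics/{c}0.png",s["frame"]);print(c,s['eye'],s['fx'])
    for t in T:
        for r in ctrl.mark_of(s,t)[:3]: print(t,np.round(r['xyz'],3),round(r['score'],2))
E
```

```text
pics
0.0 [0.23230195 0.60641742 0.23784807] [[-9.33861979e-01  3.57633275e-01 -4.95597197e-04]
 [ 3.57633596e-01  9.33860528e-01 -1.65079584e-03]
 [-1.27560862e-04 -1.71885768e-03 -9.99998515e-01]] 0.9992035044995434 -0.0187
top [ 0.31073255 -0.02231749  1.11452105] 531.0509443005612
masking_tape [ 0.431 -0.157  0.   ] 0.8
wide_jar [ 0.65  -0.094 -0.001] 0.87
narrow_jar [ 0.349 -0.368 -0.001] 0.85
narrow_jar [ 0.555 -0.037 -0.002] 0.55
capped_bottle [ 0.423 -0.027 -0.004] 0.62
open_jar [ 0.386 -0.282  0.   ] 0.92
open_bottle [ 0.547 -0.15   0.002] 0.8
tape_spindle [0.449 0.282 0.013] 0.79
wide_cup [0.561 0.294 0.012] 0.69
narrow_cup [0.467 0.164 0.011] 0.6
bottle_sleeve [0.465 0.166 0.009] 0.75
bottle_sleeve [0.578 0.183 0.012] 0.72
side [ 0.33716411 -1.22483943  0.73015543] 613.6387840062376
masking_tape [ 0.429 -0.16   0.   ] 0.8
masking_tape [ 0.55  -0.153 -0.   ] 0.22
wide_jar [ 0.651 -0.093  0.002] 0.8
narrow_jar [ 0.351 -0.366 -0.001] 0.68
capped_bottle [ 0.426 -0.032 -0.001] 0.74
capped_bottle [0.563 0.293 0.013] 0.3
open_jar [ 0.389 -0.278 -0.003] 0.9
open_bottle [ 0.549 -0.148  0.003] 0.82
tape_spindle [0.453 0.277 0.011] 0.7
wide_cup [0.56  0.294 0.014] 0.97
narrow_cup [0.466 0.165 0.007] 0.85
bottle_sleeve [0.572 0.181 0.009] 0.63
```

View pics/top0.png

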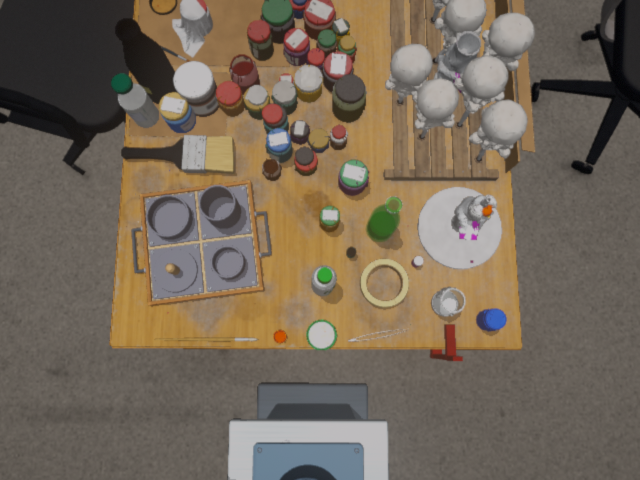

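View pics/side0.png

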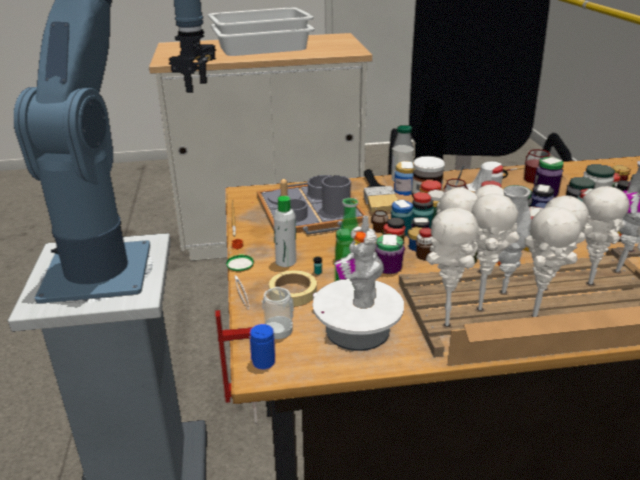

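The blue jar at top-view pixel (491,319) is the look-alike. The real amber narrow jar is at (329,217), about [0.555,-0.037]. The vials are at (351,252) and (418,261). On the board, the spindle is at (173,268), wide cup (168,217), sleeve (219,207) and narrow cup (229,263).

```bash
cat > h.py <<'E'
from plant import ctrl
import numpy as np
def pose():
    o=ctrl.get_obs(); return np.array(o['tool_pos']),np.array(o['tcp_rot'])
def plan(*targets, start=None):
    """targets (x,y,z,yaw_deg of tool y); prints row fractions for successive calls, assuming each is reached"""
    p,R=pose()
    for (x,y,z,th) in targets:
        t=np.radians(th);c,s=np.cos(t),np.sin(t)
        Rt=np.array([[-s,c,0],[c,s,0],[0,0,-1]])
        d=R.T@(np.array([x,y,z])-p)/.15
        from scipy.spatial.transform import Rotation as Q
        w=Q.from_matrix(R.T@Rt).as_rotvec()/np.radians(60)
        print(np.round(d,3).tolist(),np.round(w,3).tolist(),'rows>=',round(max(np.linalg.norm(d)*.15/.05,np.linalg.norm(w)*60/8.59),1))
        p,R=np.array([x,y,z]),Rt
def ray(s,u,v,z):
    R=np.array(s['orientation']);d=R@np.array([(u-s['cx'])/s['fx'],(v-s['cy'])/s['fy'],1]);e=np.array(s['eye']);return e+d*(z-e[2])/d[2]
E
python3 - <<'E'
from h import *
s=ctrl.snapshot("top");print(np.array(s['orientation']).round(2).tolist())
V=[ray(s,351,252,.036)[:2],ray(s,418,261,.036)[:2]];print(V)
H={'sp':(.451,.2795),'wc':(.5605,.294),'nc':(.4665,.1645),'bs':(.575,.182)}
c=np.mean(list(H.values()),0)
m=np.array([[-1,1],[1,1],[-1,-1],[1,-1]])*.056
A=np.array(list(H.values()))-c
z=sum((a[0]+1j*a[1])*(b[0]-1j*b[1]) for a,b in zip(A,m));th=np.angle(z);print(c,np.degrees(th),abs(z)/sum((m**2).sum(1)))
Rr=np.array([[np.cos(th),-np.sin(th)],[np.sin(th),np.cos(th)]])
print((m@Rr.T+c).round(4).tolist())
# tape grasp: clearance of body to obstacles
ob=[((.4245,-.03),.0245),((.548,-.149),.03),((.3875,-.28),.029)]
tc=np.array([.430,-.1585])
def rect(g,t,hl,hw,q):
    d=np.array(q)-g;u=np.array([np.cos(t),np.sin(t)]);n=np.array([-u[1],u[0]])
    return np.hypot(max(abs(d@u)-hl,0),max(abs(d@n)-hw,0))
for ph in range(0,360,15):
    t=np.radians(ph);g=tc+.044*np.array([np.cos(t),np.sin(t)])
    b1=min(rect(g,t,.0935,.0375,q)-r for q,r in ob);b2=min(rect(g,t,.0375,.0935,q)-r for q,r in ob)
    f=min(rect(g,t,.04,.011,q)-.010 for q in V)
    print(ph,g.round(3),'body',round(b1,3),'alt',round(b2,3),'vial',round(f,3),'r',round(np.hypot(*g),3))
E
```

```text
[[0.0, -0.98, 0.18], [-1.0, -0.0, 0.0], [-0.0, -0.18, -0.98]]
[array([ 0.49034682, -0.08739833]), array([ 0.47209818, -0.22464437])]
[0.51325 0.23   ] 7.931723047846763 1.0028980845135351
[[0.4501, 0.2777], [0.561, 0.2932], [0.4655, 0.1668], [0.5764, 0.1823]]
0 [ 0.474 -0.158] body -0.03 alt 0.007 vial 0.045 r 0.5
15 [ 0.473 -0.147] body -0.03 alt 0.005 vial 0.032 r 0.495
30 [ 0.468 -0.136] body -0.017 alt -0.005 vial 0.011 r 0.488
45 [ 0.461 -0.127] body 0.009 alt -0.021 vial -0.001 r 0.478
60 [ 0.452 -0.12 ] body 0.007 alt -0.026 vial -0.0 r 0.468
75 [ 0.441 -0.116] body -0.023 alt -0.012 vial 0.019 r 0.456
90 [ 0.43  -0.114] body -0.024 alt -0.005 vial 0.039 r 0.445
105 [ 0.419 -0.116] body -0.024 alt 0.006 vial 0.056 r 0.434
120 [ 0.408 -0.12 ] body -0.003 alt 0.008 vial 0.067 r 0.425
135 [ 0.399 -0.127] body 0.025 alt -0.011 vial 0.071 r 0.419
150 [ 0.392 -0.136] body 0.026 alt -0.009 vial 0.068 r 0.415
165 [ 0.387 -0.147] body 0.032 alt 0.005 vial 0.065 r 0.414
180 [ 0.386 -0.158] body 0.039 alt -0.001 vial 0.062 r 0.417
195 [ 0.387 -0.17 ] body 0.037 alt -0.016 vial 0.059 r 0.423
210 [ 0.392 -0.18 ] body 0.017 alt -0.013 vial 0.058 r 0.431
225 [ 0.399 -0.19 ] body -0.011 alt 0.005 vial 0.056 r 0.442
240 [ 0.408 -0.197] body -0.029 alt 0.016 vial 0.049 r 0.453
255 [ 0.419 -0.201] body -0.029 alt 0.018 vial 0.037 r 0.464
270 [ 0.43  -0.202] body -0.024 alt -0.001 vial 0.021 r 0.475
285 [ 0.441 -0.201] body 0.006 alt -0.007 vial 0.003 r 0.485
300 [ 0.452 -0.197] body 0.031 alt -0.024 vial -0.01 r 0.493
315 [ 0.461 -0.19 ] body 0.023 alt -0.03 vial -0.004 r 0.499
330 [ 0.468 -0.181] body -0.0 alt -0.014 vial 0.015 r 0.502
345 [ 0.473 -0.17 ] body -0.028 alt 0.0 vial 0.032 r 0.502
```

```bash
python3 - <<'E'
from h import *
plan((.33,.48,.33,30),(.42,.35,.35,-10),(.45,.22,.35,-10))
s=ctrl.snapshot("wrist");print(np.array(s['tool_from_camera']).round(3).tolist(),s['fx'])
E
```

```text
[-0.91, -0.558, -0.608] [-0.0, 0.0, 0.651] rows>= 4.5
[-1.051, 0.086, -0.133] [0.0, 0.0, 0.667] rows>= 4.7
[-0.819, 0.347, 0.0] [0.0, 0.0, 0.0] rows>= 2.7
[[0.0, -0.95, -0.312, 0.081], [1.0, -0.0, 0.001, 0.0], [-0.001, -0.312, 0.95, -0.147], [0.0, 0.0, 0.0, 1.0]] 380.1913629261959
```

Call:
{"method": "arm_command", "body": {"increments": [[-0.9, -0.55, -0.6, 0, 0, 0.65], [-0.9, -0.55, -0.6, 0, 0, 0.65], [-0.9, -0.55, -0.6, 0, 0, 0.65], [-0.9, -0.55, -0.6, 0, 0, 0.65], [-0.9, -0.55, -0.6, 0, 0, 0.65], [-0.9, -0.55, -0.6, 0, 0, 0.65]]}}

```text
clock: 1.8
tool_pos: [0.3298, 0.4813, 0.3295]
tcp_rot: [[-0.499, 0.867, 0.001], [0.867, 0.499, 0.001], [0.001, 0.001, -1.0]]
contact_force: [-0.1, 0.3, -0.7]
opening: 1.003
gripper_force: 0.0
```

Call:
{"method": "arm_command", "body": {"increments": [[-1, 0.09, -0.13, 0, 0, 0.667], [-1, 0.09, -0.13, 0, 0, 0.667], [-1, 0.09, -0.13, 0, 0, 0.667], [-1, 0.09, -0.13, 0, 0, 0.667], [-1, 0.09, -0.13, 0, 0, 0.667], [-1, 0.09, -0.13, 0, 0, 0.667]]}}

```text
clock: 2.4
tool_pos: [0.4152, 0.3591, 0.3477]
tcp_rot: [[0.171, 0.985, -0.001], [0.985, -0.171, -0.001], [-0.001, -0.001, -1.0]]
contact_force: [-0.2, 0.5, 0.6]
opening: 0.999
gripper_force: 0.0
```

Call:
{"method": "arm_command", "body": {"increments": [[-0.85, 0.35, 0, 0, 0, 0], [-0.85, 0.35, 0, 0, 0, 0], [-0.85, 0.35, 0, 0, 0, 0], [-0.85, 0.35, 0, 0, 0, 0], [-0.85, 0.35, 0, 0, 0, 0]]}}

```text
clock: 2.9
tool_pos: [0.4452, 0.2245, 0.3481]
tcp_rot: [[0.17, 0.985, -0.0], [0.985, -0.17, 0.0], [0.0, -0.0, -1.0]]
contact_force: [0.7, 0.6, -0.2]
opening: 0.999
gripper_force: 0.0
```

```bash
python3 - <<'E'
from h import *
import cv2
for k in range(2):
    s=ctrl.snapshot("wrist")
    for t in ["tape_spindle","wide_cup","narrow_cup","bottle_sleeve"]:
        print(t,[(np.round(r['xyz'],4).tolist(),round(r['score'],2)) for r in ctrl.mark_of(s,t)[:3]])
cv2.imwrite("pics/w1.png",s["frame"])
plan((.45,.12,.32,-10),(.40,-.02,.32,-10),(.39,-.15,.25,-10))
E
```

```text
tape_spindle [([0.4525, 0.2791, 0.0093], 0.7)]
wide_cup [([0.5635, 0.2933, 0.0112], 0.93)]
narrow_cup [([0.4661, 0.1696, 0.0079], 0.77)]
bottle_sleeve [([0.5831, 0.1855, 0.0121], 0.91)]
tape_spindle [([0.4522, 0.2779, 0.0085], 0.9), ([0.427, -0.0312, 0.0016], 0.65)]
wide_cup [([0.5619, 0.2905, 0.0104], 0.58)]
narrow_cup [([0.468, 0.1668, 0.0073], 0.66)]
bottle_sleeve [([0.5819, 0.1853, 0.0122], 0.82), ([0.426, -0.0302, 0.0042], 0.48)]
[-0.679, 0.15, 0.188] [-0.0, 0.0, 0.001] rows>= 2.2
[-0.977, -0.166, 0.0] [0.0, 0.0, 0.0] rows>= 3.0
[-0.865, 0.085, 0.467] [0.0, 0.0, 0.0] rows>= 3.0
```

View pics/w1.png

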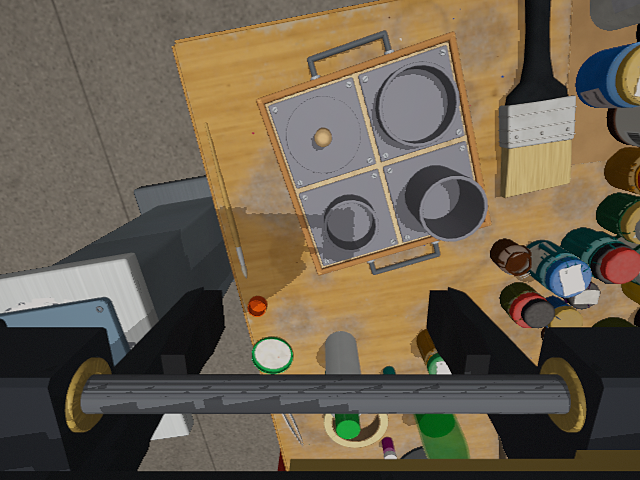

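The wrist view shows the board with the spindle top at (322,137), wide cup (415,105), narrow cup (349,223) and sleeve (450,205). That matches the networks' reports. I'll go to the tape next.

Call:
{"method": "arm_command", "body": {"increments": [[-0.68, 0.15, 0.18, 0, 0, 0], [-0.68, 0.15, 0.18, 0, 0, 0], [-0.68, 0.15, 0.18, 0, 0, 0], [-0.68, 0.15, 0.18, 0, 0, 0]]}}

```text
clock: 3.8
tool_pos: [0.4499, 0.118, 0.3211]
tcp_rot: [[0.177, 0.984, -0.0], [0.984, -0.177, 0.0], [-0.0, -0.0, -1.0]]
contact_force: [-0.0, 0.6, -0.2]
opening: 0.999
gripper_force: 0.0
```

Call:
{"method": "arm_command", "body": {"increments": [[-0.98, -0.17, 0, 0, 0, 0], [-0.98, -0.17, 0, 0, 0, 0], [-0.98, -0.17, 0, 0, 0, 0], [-0.98, -0.17, 0, 0, 0, 0]]}}

```text
clock: 4.2
tool_pos: [0.3982, -0.0244, 0.3218]
tcp_rot: [[0.179, 0.984, 0.001], [0.984, -0.179, 0.001], [0.001, 0.0, -1.0]]
contact_force: [-0.2, 0.1, 0.2]
opening: 0.999
gripper_force: 0.0
```

Call:
{"method": "arm_command", "body": {"increments": [[-0.4, 0.05, 0, 0, 0, 0], [-0.4, 0.05, 0, 0, 0, 0], [-0.4, 0.05, 0, 0, 0, 0]], "grip": 0.36}}

```text
clock: 4.5
tool_pos: [0.3972, -0.0811, 0.3217]
tcp_rot: [[0.175, 0.985, 0.001], [0.985, -0.175, 0.0], [0.0, 0.001, -1.0]]
contact_force: [-0.5, 0.5, -0.1]
opening: 0.752
gripper_force: 0.0
```

```bash
python3 - <<'E'
from h import *
import cv2
for k in range(2):
    p,R=pose();s=ctrl.snapshot("wrist")
    for t in ["masking_tape","open_jar","capped_bottle","open_bottle","wide_jar"]:
        print(t,[(np.round(r['xyz'],4).tolist(),round(r['score'],2)) for r in ctrl.mark_of(s,t)[:2]])
s0=s
for r in ctrl.regions_of(s,"masking_tape")[:2]:
    v,u=np.where(r['mask']);print(r['score'],len(u),u.min(),u.max(),v.min(),v.max())
cv2.imwrite("pics/w2.png",s["frame"])
# board corners from w1
T=np.array(s['tool_from_camera'])
p1=np.array([.4452,.2245,.3481]);R1=np.array([[.170,.985,0],[.985,-.170,0],[0,0,-1.]])
e=p1+R1@T[:3,3];Q=[]
for u,v in [(258,102),(455,33),(488,240),(321,272)]:
    d=R1@T[:3,:3]@np.array([(u-s['cx'])/s['fx'],(v-s['cy'])/s['fy'],1]);Q.append(e+d*(.016-e[2])/d[2])
Q=np.array(Q);print(Q.round(4).tolist(),Q.mean(0),p)
E
```

```text
masking_tape [([0.5559, -0.0427, 0.001], 0.35)]
open_jar [([0.3856, -0.2859, 0.0018], 0.58)]
capped_bottle [([0.4279, -0.0283, -0.0035], 0.88)]
open_bottle [([0.5458, -0.1483, 0.0035], 0.88)]
wide_jar [([0.6476, -0.0924, 0.0003], 0.95), ([0.3869, -0.2858, 0.0027], 0.36)]
masking_tape []
open_jar [([0.3859, -0.2841, 0.0007], 0.81)]
capped_bottle [([0.428, -0.031, -0.0023], 0.75)]
open_bottle [([0.5464, -0.1463, 0.0036], 0.55)]
wide_jar [([0.6482, -0.0919, 0.0], 0.79)]
0.66 3205 320 400 196 277
0.41 4239 508 594 128 188
[[0.382, 0.3283, 0.016], [0.6175, 0.3622, 0.016], [0.6447, 0.1072, 0.016], [0.4178, 0.0994, 0.016]] [0.51550302 0.22427748 0.016     ] [ 0.39663826 -0.07985675  0.32116804]
```

View pics/w2.png

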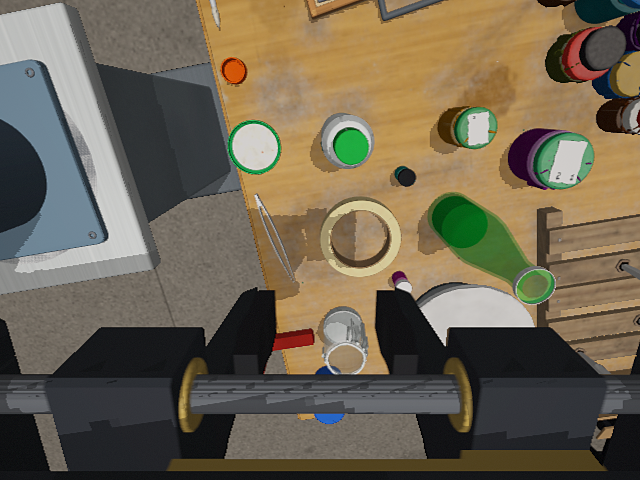

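The tape ring sits at (360,237) with the vials at (404,176) and (401,281). The open jar is at (345,340) and the open bottle at (490,240). Next I'll work out the tape centre and the descent.

```bash
cat >> h.py <<'E'
def wray(s,p,R,u,v,z):
    T=np.array(s['tool_from_camera']);e=p+R@T[:3,3];d=R@T[:3,:3]@np.array([(u-s['cx'])/s['fx'],(v-s['cy'])/s['fy'],1]);return e+d*(z-e[2])/d[2]
E
python3 - <<'E'
from h import *
import cv2
p,R=pose();s=ctrl.snapshot("wrist")
m=ctrl.regions_of(s,"masking_tape")[0]['mask'].astype(np.uint8)
v,u=np.where(m);print(u.min(),u.max(),v.min(),v.max())
cs,_=cv2.findContours(m,cv2.RETR_CCOMP,cv2.CHAIN_APPROX_NONE)
cs=sorted(cs,key=len)[-2:]
for c in cs:
    for z in(.0,.024):
        P=np.array([wray(s,p,R,a,b,z)[:2] for a,b in c[:,0]]);A=np.c_[2*P,np.ones(len(P))];x=np.linalg.lstsq(A,(P**2).sum(1),rcond=None)[0];print(z,x[:2].round(4),np.sqrt(x[2]+x[:2]@x[:2]).round(4))
for u,v,z in [(404,176,.036),(401,280,.036)]: print(wray(s,p,R,u,v,z))
for n in("top","side"):
    q=ctrl.snapshot(n);print([r['xyz'] for r in ctrl.mark_of(q,"masking_tape")[:1]])
E
```

```text
320 399 195 275
0.0 [ 0.4275 -0.1583] 0.0356
0.024 [ 0.4266 -0.1503] 0.0338
0.0 [ 0.4281 -0.1613] 0.0527
0.024 [ 0.4272 -0.1531] 0.05
[ 0.4866033  -0.08564404  0.036     ]
[ 0.46874769 -0.21397232  0.036     ]
[]
[[0.428, -0.1561, 0.0023]]
```

```bash
python3 - <<'E'
from h import *
plan((.3847,-.1484,.18,-10),(.3847,-.1484,.04,-10),(.3847,-.1484,.005,-10))
E
```

```text
[-0.455, 0.001, 0.941] [0.0, -0.0, 0.0] rows>= 3.1
[0.0, 0.0, 0.933] [0.0, 0.0, 0.0] rows>= 2.8
[0.0, 0.0, 0.233] [0.0, 0.0, 0.0] rows>= 0.7
```

Call:
{"method": "arm_command", "body": {"increments": [[-0.455, 0, 0.94, 0, 0, 0], [-0.455, 0, 0.94, 0, 0, 0], [-0.455, 0, 0.94, 0, 0, 0], [-0.455, 0, 0.94, 0, 0, 0], [-0.455, 0, 0.94, 0, 0, 0], [-0.455, 0, 0.94, 0, 0, 0]]}}

```text
clock: 6.05
tool_pos: [0.3859, -0.148, 0.1817]
tcp_rot: [[0.173, 0.985, 0.002], [0.985, -0.173, 0.0], [0.001, 0.002, -1.0]]
contact_force: [-0.1, -0.9, 0.7]
opening: 0.357
gripper_force: 0.0
```

Call:
{"method": "arm_command", "body": {"increments": [[0, 0, 0.3, 0, 0, 0], [0, 0, 0.6, 0, 0, 0], [0, 0, 0.93, 0, 0, 0], [0, 0, 0.93, 0, 0, 0], [0, 0, 0.93, 0, 0, 0]]}}

```text
clock: 6.55
tool_pos: [0.3859, -0.1482, 0.0425]
tcp_rot: [[0.173, 0.985, 0.002], [0.985, -0.173, 0.001], [0.001, 0.002, -1.0]]
contact_force: [-0.3, -0.6, 0.4]
opening: 0.359
gripper_force: 0.0
```

```bash
python3 - <<'E'
from h import *
import cv2
plan((.3847,-.1484,.005,-10))
s=ctrl.snapshot("wrist");cv2.imwrite("pics/w3.png",s["frame"])
E
```

```text
[-0.003, -0.008, 0.25] [0.002, -0.001, 0.001] rows>= 0.7
```

View pics/w3.png

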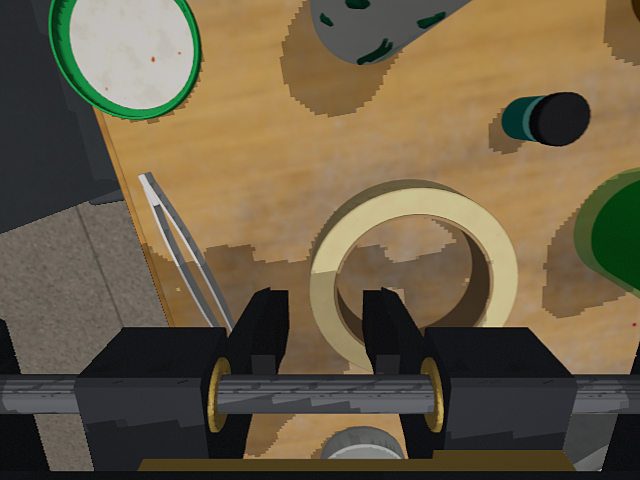

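The fingers straddle the left wall of the ring: gap columns 288–363, wall columns 310–340. I'll lower and grip.

Call:
{"method": "arm_command", "body": {"increments": [[0, 0, 0.12, 0, 0, 0], [0, 0, 0.25, 0, 0, 0], [0, 0, 0.25, 0, 0, 0], [0, 0, 0.25, 0, 0, 0]]}}

```text
clock: 7.0
tool_pos: [0.3865, -0.1487, 0.0056]
tcp_rot: [[0.173, 0.985, 0.004], [0.985, -0.173, -0.001], [0.0, 0.004, -1.0]]
contact_force: [0.2, -1.0, -0.1]
opening: 0.355
gripper_force: 0.0
```

Call:
{"method": "arm_command", "body": {"increments": [[0, 0, 0, 0, 0, 0], [0, 0, 0, 0, 0, 0], [0, 0, 0, 0, 0, 0], [0, 0, 0, 0, 0, 0], [0, 0, 0, 0, 0, 0], [0, 0, 0, 0, 0, 0]], "grip": 0, "squeeze": 25}}

```text
clock: 7.6
tool_pos: [0.3854, -0.1485, 0.0042]
tcp_rot: [[0.173, 0.985, 0.002], [0.985, -0.173, 0.0], [0.0, 0.002, -1.0]]
contact_force: [-1.1, 2.4, 13.6]
opening: 0.163
gripper_force: 25.0
```

Call:
{"method": "arm_command", "body": {"increments": [[0, 0, -0.2, 0, 0, 0], [0, 0, -0.5, 0, 0, 0], [0, 0, -0.8, 0, 0, 0], [0, 0, -0.8, 0, 0, 0], [0, 0, -0.8, 0, 0, 0]]}}

```text
clock: 8.1
tool_pos: [0.3852, -0.1479, 0.1239]
tcp_rot: [[0.172, 0.985, 0.002], [0.985, -0.172, 0.0], [0.001, 0.002, -1.0]]
contact_force: [0.3, -0.2, -0.9]
opening: 0.166
gripper_force: 24.9
```

Call:
{"method": "arm_command", "body": {"increments": [[0, 0, -0.3, 0, 0, 0], [0, 0, -0.6, 0, 0, 0], [0, 0, -0.8, 0, 0, 0], [0, 0, -0.8, 0, 0, 0]]}}

```text
clock: 8.5
tool_pos: [0.3861, -0.1487, 0.2451]
tcp_rot: [[0.173, 0.985, 0.004], [0.985, -0.173, 0.0], [0.001, 0.004, -1.0]]
contact_force: [0.2, 0.2, -0.8]
opening: 0.167
gripper_force: 24.9
```

```bash
python3 - <<'E'
from h import *
import cv2
p,R=pose();s=ctrl.snapshot("wrist");cv2.imwrite("pics/w4.png",s["frame"])
for r in ctrl.mark_of(s,"masking_tape")[:1]:print(r,(R.T@(r['xyz']-p)).round(4))
s=ctrl.snapshot("side")
for r in ctrl.mark_of(s,"masking_tape")[:1]:print(r,(R.T@(r['xyz']-p)).round(4))
plan((.37,0,.26,-10),(.39,.14,.24,-10),(.4085,.2845,.16,-10))
E
```

```text
{'xyz': [0.4256, -0.1575, 0.2378], 'score': 0.78} [-0.0018  0.0404  0.0075]
[0.956, -0.259, -0.122] [-0.003, 0.001, 0.001] rows>= 3.0
[0.942, -0.031, 0.133] [0.0, 0.0, 0.0] rows>= 2.9
[0.97, -0.046, 0.533] [0.0, 0.0, 0.0] rows>= 3.3
```

View pics/w4.png

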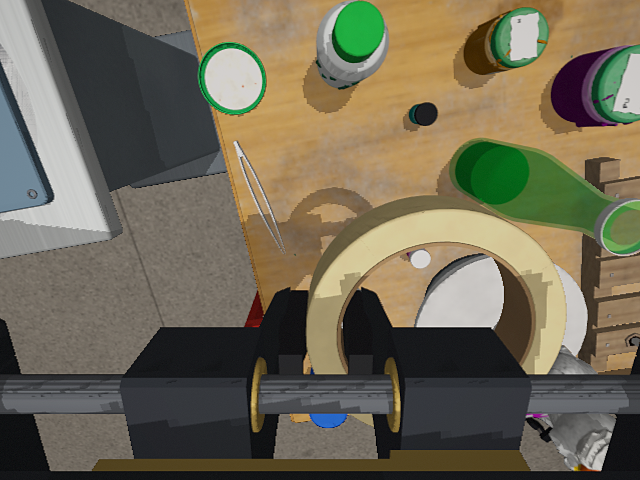

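Call:
{"method": "arm_command", "body": {"increments": [[0.3, -0.08, -0.12, 0, 0, 0], [0.6, -0.16, -0.12, 0, 0, 0], [0.95, -0.25, -0.12, 0, 0, 0], [0.95, -0.25, -0.12, 0, 0, 0]]}}

```text
clock: 9.1
tool_pos: [0.3707, 0.0032, 0.2599]
tcp_rot: [[0.166, 0.986, -0.003], [0.986, -0.166, -0.0], [-0.001, -0.003, -1.0]]
contact_force: [-0.3, -1.8, -1.0]
opening: 0.168
gripper_force: 24.9
```

Call:
{"method": "arm_command", "body": {"increments": [[0.3, 0, 0.05, 0, 0, 0], [0.6, 0, 0.1, 0, 0, 0], [0.94, -0.03, 0.13, 0, 0, 0], [0.94, -0.03, 0.13, 0, 0, 0]]}}

```text
clock: 9.5
tool_pos: [0.3916, 0.1429, 0.2397]
tcp_rot: [[0.166, 0.986, -0.002], [0.986, -0.166, -0.002], [-0.002, -0.002, -1.0]]
contact_force: [1.1, -0.8, -0.8]
opening: 0.167
gripper_force: 24.9
```

Call:
{"method": "arm_command", "body": {"increments": [[0.3, 0, 0.1, 0, 0, 0], [0.6, 0, 0.3, 0, 0, 0], [0.97, -0.04, 0.53, 0, 0, 0], [0.97, -0.04, 0.53, 0, 0, 0], [0.97, -0.04, 0.53, 0, 0, 0]]}}

```text
clock: 10.0
tool_pos: [0.4101, 0.2826, 0.1591]
tcp_rot: [[0.17, 0.985, -0.004], [0.985, -0.17, -0.004], [-0.005, -0.003, -1.0]]
contact_force: [1.5, 0.7, -0.8]
opening: 0.17
gripper_force: 24.9
```

```bash
python3 - <<'E'
from h import *
import cv2
p,R=pose();s=ctrl.snapshot("wrist");cv2.imwrite("pics/w5.png",s["frame"])
for t in("masking_tape","tape_spindle"):
  for r in ctrl.mark_of(s,t)[:1]:print(t,r,(R.T@(r['xyz']-p)).round(4))
plan((.4087,.2856,.16,-10),(.4087,.2856,.03,-10))
E
```

```text
tape_spindle {'xyz': [0.4509, 0.2811, 0.0078], 'score': 0.81} [0.0062 0.0409 0.1511]
[0.033, -0.027, 0.013] [-0.0, 0.002, -0.002] rows>= 0.1
[0.0, 0.0, 0.867] [0.0, 0.0, 0.0] rows>= 2.6
```

View pics/w5.png

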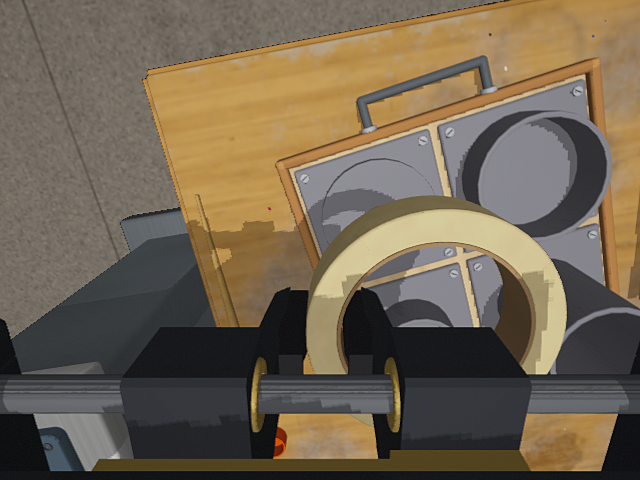

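The tape hangs over the board, with the spindle hidden under the ring at about (390,230). I'll lower in stages.

Call:
{"method": "arm_command", "body": {"increments": [[0.04, -0.02, 0.15, 0, 0, 0], [0.04, -0.02, 0.3, 0, 0, 0], [0.04, -0.02, 0.45, 0, 0, 0], [0.04, -0.02, 0.6, 0, 0, 0], [0.04, -0.02, 0.6, 0, 0, 0]]}}

```text
clock: 10.65
tool_pos: [0.4088, 0.2862, 0.0711]
tcp_rot: [[0.176, 0.984, -0.003], [0.984, -0.176, -0.003], [-0.003, -0.002, -1.0]]
contact_force: [-1.1, -0.6, -0.5]
opening: 0.165
gripper_force: 24.9
```

Call:
{"method": "arm_command", "body": {"increments": [[0, 0, 0.1, 0, 0, 0], [0, 0, 0.2, 0, 0, 0], [0, 0, 0.26, 0, 0, 0], [0, 0, 0.26, 0, 0, 0], [0, 0, 0.26, 0, 0, 0]]}}

```text
clock: 11.15
tool_pos: [0.4102, 0.2887, 0.0341]
tcp_rot: [[0.174, 0.985, 0.001], [0.985, -0.174, 0.0], [0.001, 0.001, -1.0]]
contact_force: [-0.3, 0.1, 0.4]
opening: 0.166
gripper_force: 24.9
```

```bash
python3 - <<'E'
from h import *
import cv2
p,R=pose();print(p)
s=ctrl.snapshot("wrist");cv2.imwrite("pics/w6.png",s["frame"])
E
```

```text
[0.41024234 0.28869898 0.03411003]
```

View pics/w6.png

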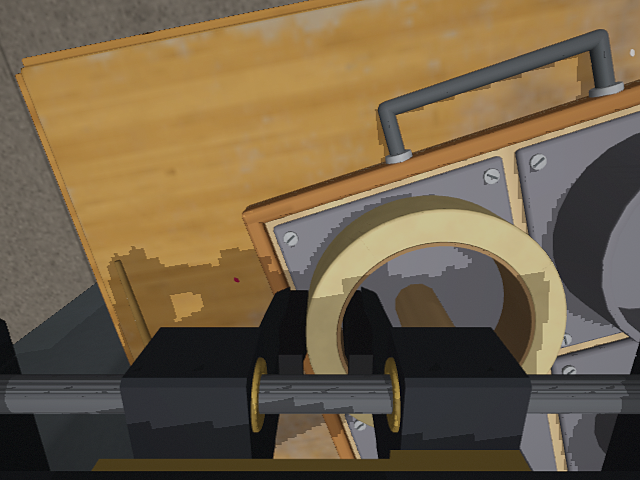

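The spindle stands inside the ring near (415,300), clear of the inner finger. I'll lower the rest and open slightly.

Call:
{"method": "arm_command", "body": {"increments": [[0, 0, 0.02, 0, 0, 0], [0, 0, 0.04, 0, 0, 0], [0, 0, 0.045, 0, 0, 0], [0, 0, 0.045, 0, 0, 0]]}}

```text
clock: 11.6
tool_pos: [0.4096, 0.2889, 0.0265]
tcp_rot: [[0.173, 0.985, -0.0], [0.985, -0.173, 0.0], [-0.0, -0.0, -1.0]]
contact_force: [-0.8, 0.7, 0.5]
opening: 0.167
gripper_force: 24.9
```

Call:
{"method": "arm_command", "body": {"increments": [[0, 0, 0, 0, 0, 0], [0, 0, 0, 0, 0, 0], [0, 0, 0, 0, 0, 0], [0, 0, 0, 0, 0, 0]], "grip": 0.26}}

```text
clock: 12.0
tool_pos: [0.4097, 0.2888, 0.0265]
tcp_rot: [[0.173, 0.985, 0.0], [0.985, -0.173, 0.0], [0.0, 0.0, -1.0]]
contact_force: [0.3, 0.3, 0.2]
opening: 0.26
gripper_force: 0.0
```

Call:
{"method": "arm_command", "body": {"increments": [[0, 0, -0.15, 0, 0, 0], [0, 0, -0.3, 0, 0, 0], [0, 0, -0.6, 0, 0, 0], [0, 0, -0.9, 0, 0, 0], [0, 0, -1, 0, 0, 0]]}}

```text
clock: 12.5
tool_pos: [0.4115, 0.2898, 0.1803]
tcp_rot: [[0.174, 0.985, 0.004], [0.985, -0.174, 0.004], [0.005, 0.003, -1.0]]
contact_force: [0.9, 0.8, -0.8]
opening: 0.261
gripper_force: 0.0
```

Call:
{"method": "arm_command", "body": {"increments": [[0, 0, -0.3, 0, 0, 0], [0, 0, -0.6, 0, 0, 0], [0, 0, -0.8, 0, 0, 0], [0, 0, -0.8, 0, 0, 0]], "grip": 1}}

```text
clock: 12.9
tool_pos: [0.4117, 0.2901, 0.3005]
tcp_rot: [[0.173, 0.985, 0.005], [0.985, -0.173, 0.006], [0.007, 0.004, -1.0]]
contact_force: [0.5, -1.0, -0.4]
opening: 0.6
gripper_force: 0.0
```

```bash
python3 - <<'E'
from h import *
p,R=pose();print(p)
for n in ("wrist","top","side"):
    s=ctrl.snapshot(n)
    for t in ["masking_tape","wide_cup","narrow_cup","bottle_sleeve","tape_spindle","wide_jar","narrow_jar"]:
        print(n,t,[(np.round(r['xyz'],4).tolist(),round(r['score'],2)) for r in ctrl.mark_of(s,t)[:2]])
E
```

```text
[0.41165605 0.29009517 0.30053326]
wrist masking_tape []
wrist wide_cup [([0.5634, 0.2923, 0.0079], 0.89)]
wrist narrow_cup [([0.468, 0.1658, 0.0085], 0.79), ([0.4528, 0.2798, 0.0095], 0.56)]
wrist bottle_sleeve [([0.5796, 0.1855, 0.0132], 0.78)]
wrist tape_spindle [([0.4501, 0.2802, 0.0108], 0.81)]
wrist wide_jar []
wrist narrow_jar []
top masking_tape [([0.4547, 0.2791, 0.0234], 0.97)]
top wide_cup [([0.5583, 0.2939, 0.0103], 0.92)]
top narrow_cup [([0.4664, 0.1704, 0.0126], 0.92), ([0.4489, 0.2787, 0.0133], 0.42)]
top bottle_sleeve [([0.574, 0.1857, 0.0093], 0.67)]
top tape_spindle [([0.4477, 0.2785, 0.0142], 0.78), ([0.4662, 0.1678, 0.0108], 0.55)]
top wide_jar [([0.6459, -0.096, -0.0025], 0.71)]
top narrow_jar [([0.3492, -0.3662, 0.0021], 0.89), ([0.5552, -0.0378, -0.0019], 0.69)]
side masking_tape [([0.5491, -0.1483, -0.0004], 0.37)]
side wide_cup []
side narrow_cup [([0.4649, 0.1648, 0.0046], 0.93)]
side bottle_sleeve [([0.5735, 0.1825, 0.0086], 0.88)]
side tape_spindle [([0.4527, 0.2773, 0.0114], 0.79)]
side wide_jar [([0.6535, -0.0894, 0.0001], 0.73)]
side narrow_jar [([0.3527, -0.3662, -0.0027], 0.57)]
```

```bash
python3 - <<'E'
from h import *
s=ctrl.snapshot("top")
for n,u,v,z in [("jar305",305,160,.05),("jar339",339,135,.04),("jar300",300,131,.05),("blk349",349,95,.08),("head437",437,102,.13),("head410",410,66,.15),("rackcorner",387,172,.03),("fig",485,205,.15)]:
    print(n,ray(s,u,v,z).round(3))
# wide jar finger / body clearance
j=np.array([.6494,-.0929]);ob=np.array([.547,-.1485])
small={'j305':ray(s,305,160,.05)[:2],'j339':ray(s,339,135,.04)[:2],'nar':np.array([.555,-.037])}
def rect(g,t,hl,hw,q):
    d=q-g;u=np.array([np.cos(t),np.sin(t)]);n=np.array([-u[1],u[0]]);return np.hypot(max(abs(d@u)-hl,0),max(abs(d@n)-hw,0))
h1=ray(s,437,102,.13)[:2];h2=ray(s,410,66,.15)[:2]
for y in range(-90,90,10):
    t=np.radians(y);print(y,'openb',round(rect(j,t,.0935,.0375,ob)-.03,3),'heads',round(min(rect(j,t,.0935,.0375,h)-.045 for h in(h1,h2)),3),{k:round(rect(j,t,.0615,.009,q)-.022,3) for k,q in small.items()})
plan((.50,.24,.30,-10),(.56,.11,.30,-10),(.62,-.02,.30,-60))
E
```

```text
jar305 [0.683 0.008 0.05 ]
jar339 [ 0.743 -0.063  0.04 ]
jar300 [0.748 0.02  0.05 ]
blk349 [ 0.815 -0.083  0.08 ]
head437 [ 0.777 -0.254  0.13 ]
head410 [ 0.843 -0.199  0.15 ]
rackcorner [ 0.664 -0.166  0.03 ]
fig [ 0.561 -0.332  0.15 ]
-90 openb 0.035 heads 0.068 {'j305': np.float64(0.025), 'j339': np.float64(0.063), 'nar': np.float64(0.063)}
-80 openb 0.043 heads 0.061 {'j305': np.float64(0.031), 'j339': np.float64(0.066), 'nar': np.float64(0.053)}
-70 openb 0.048 heads 0.06 {'j305': np.float64(0.04), 'j339': np.float64(0.067), 'nar': np.float64(0.043)}
-60 openb 0.049 heads 0.065 {'j305': np.float64(0.05), 'j339': np.float64(0.065), 'nar': np.float64(0.034)}
-50 openb 0.047 heads 0.067 {'j305': np.float64(0.06), 'j339': np.float64(0.06), 'nar': np.float64(0.028)}
-40 openb 0.041 heads 0.063 {'j305': np.float64(0.069), 'j339': np.float64(0.052), 'nar': np.float64(0.026)}
-30 openb 0.032 heads 0.06 {'j305': np.float64(0.074), 'j339': np.float64(0.042), 'nar': np.float64(0.026)}
-20 openb 0.02 heads 0.063 {'j305': np.float64(0.076), 'j339': np.float64(0.031), 'nar': np.float64(0.026)
[... 534 characters left out ...]
4(0.065)}
40 openb -0.009 heads 0.123 {'j305': np.float64(0.033), 'j339': np.float64(0.019), 'nar': np.float64(0.073)}
50 openb -0.014 heads 0.119 {'j305': np.float64(0.027), 'j339': np.float64(0.027), 'nar': np.float64(0.077)}
60 openb -0.006 heads 0.108 {'j305': np.float64(0.023), 'j339': np.float64(0.036), 'nar': np.float64(0.079)}
70 openb 0.01 heads 0.093 {'j305': np.float64(0.023), 'j339': np.float64(0.047), 'nar': np.float64(0.077)}
80 openb 0.024 heads 0.079 {'j305': np.float64(0.023), 'j339': np.float64(0.056), 'nar': np.float64(0.072)}
[-0.216, 0.65, -0.023] [0.0, -0.0, 0.0] rows>= 2.1
[-0.784, 0.544, 0.0] [0.0, 0.0, 0.0] rows>= 2.9
[-0.784, 0.544, 0.0] [0.0, 0.0, 0.833] rows>= 5.8
```

Call:
{"method": "arm_command", "body": {"increments": [[-0.21, 0.65, 0, 0, 0, 0], [-0.21, 0.65, 0, 0, 0, 0], [-0.21, 0.65, 0, 0, 0, 0]]}}

```text
clock: 14.45
tool_pos: [0.5052, 0.236, 0.2969]
tcp_rot: [[0.181, 0.983, 0.004], [0.983, -0.181, -0.003], [-0.002, 0.004, -1.0]]
contact_force: [0.4, 0.5, 1.0]
opening: 1.002
gripper_force: 0.0
```

Call:
{"method": "arm_command", "body": {"increments": [[-0.78, 0.54, 0, 0, 0, 0], [-0.78, 0.54, 0, 0, 0, 0], [-0.78, 0.54, 0, 0, 0, 0], [-0.78, 0.54, 0, 0, 0, 0]]}}

```text
clock: 14.85
tool_pos: [0.5614, 0.1046, 0.297]
tcp_rot: [[0.183, 0.983, 0.002], [0.983, -0.183, -0.003], [-0.003, 0.002, -1.0]]
contact_force: [-0.4, 0.0, -0.3]
opening: 1.002
gripper_force: 0.0
```

Call:
{"method": "arm_command", "body": {"increments": [[-0.78, 0.54, 0, 0, 0, 0.667], [-0.78, 0.54, 0, 0, 0, 0.667], [-0.78, 0.54, 0, 0, 0, 0.667], [-0.78, 0.54, 0, 0, 0, 0.667], [-0.78, 0.54, 0, 0, 0, 0.667], [-0.78, 0.54, 0, 0, 0, 0.667]]}}

```text
clock: 15.45
tool_pos: [0.6192, -0.0166, 0.296]
tcp_rot: [[0.766, 0.643, -0.001], [0.643, -0.766, 0.0], [-0.001, -0.001, -1.0]]
contact_force: [0.3, 0.0, -0.5]
opening: 1.002
gripper_force: 0.0
```

```bash
python3 - <<'E'
from h import *
import cv2
p,R=pose();print(p)
for k in range(2):
    s=ctrl.snapshot("wrist")
    for t in ["wide_jar","open_bottle","narrow_jar"]:
        print(t,[(np.round(r['xyz'],4).tolist(),round(r['score'],2)) for r in ctrl.mark_of(s,t)[:2]])
cv2.imwrite("pics/w7.png",s["frame"])
plan((.6494,-.0929,.20,-50),(.6494,-.0929,.042,-50))
E
```

```text
[ 0.61915159 -0.01660095  0.29601904]
wide_jar [([0.6475, -0.0919, 0.0011], 0.9)]
open_bottle [([0.5428, -0.1489, 0.0011], 0.72)]
narrow_jar [([0.5591, -0.0421, -0.0011], 0.78), ([0.3484, -0.3663, 0.0005], 0.55)]
wide_jar [([0.6499, -0.0948, 0.0005], 0.96)]
open_bottle [([0.5436, -0.1495, 0.002], 0.98)]
narrow_jar [([0.5565, -0.0395, 0.0016], 0.88)]
[-0.171, 0.515, 0.644] [-0.0, -0.0, 0.001] rows>= 2.5
[0.0, 0.0, 1.053] [0.0, 0.0, 0.0] rows>= 3.2
```

View pics/w7.png

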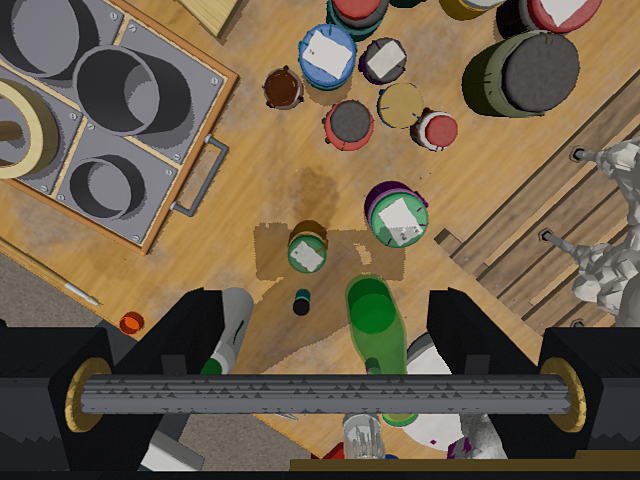

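The wide jar's lid is at (398,219), with free space around it for the fingers. I'll descend.

Call:
{"method": "arm_command", "body": {"increments": [[-0.17, 0.515, 0, 0, 0, 0], [-0.17, 0.515, 0.3, 0, 0, 0], [-0.17, 0.515, 0.64, 0, 0, 0], [-0.17, 0.515, 0.64, 0, 0, 0], [-0.17, 0.515, 0.64, 0, 0, 0]]}}

```text
clock: 16.35
tool_pos: [0.6489, -0.0924, 0.2001]
tcp_rot: [[0.766, 0.643, -0.002], [0.643, -0.766, 0.001], [-0.001, -0.002, -1.0]]
contact_force: [0.8, -0.3, -1.1]
opening: 0.999
gripper_force: 0.0
```

```bash
python3 - <<'E'
from h import *
p,R=pose();print(p)
print(wray(ctrl.snapshot("wrist"),np.array([.6192,-.0166,.296]),np.array([[.766,.643,0],[.643,-.766,0],[0,0,-1.]]),398,219,.07))
for k in range(2):
    s=ctrl.snapshot("wrist")
    for t in ["wide_jar"]:
        print(t,[(np.round(r['xyz'],4).tolist(),round(r['score'],2)) for r in ctrl.mark_of(s,t)[:2]])
plan((.6494,-.0929,.10,-50))
E
```

```text
[ 0.64885533 -0.09244416  0.20008176]
[ 0.64892185 -0.08794124  0.07      ]
wide_jar [([0.6485, -0.0893, 0.0015], 0.63)]
wide_jar [([0.6479, -0.0935, 0.0008], 0.83)]
[-0.009, -0.006, 0.686] [0.002, -0.003, 0.001] rows>= 2.1
```

Call:
{"method": "arm_command", "body": {"increments": [[0, 0, 0.3, 0, 0, 0], [0, 0, 0.6, 0, 0, 0], [0, 0, 0.8, 0, 0, 0], [0, 0, 1, 0, 0, 0], [0, 0, 1, 0, 0, 0]]}}

```text
clock: 17.1
tool_pos: [0.6474, -0.0919, 0.0479]
tcp_rot: [[0.765, 0.644, -0.005], [0.644, -0.765, 0.001], [-0.003, -0.004, -1.0]]
contact_force: [-0.3, -0.1, -0.1]
opening: 1.001
gripper_force: 0.0
```

Call:
{"method": "arm_command", "body": {"increments": [[0, 0, 0.055, 0, 0, 0], [0, 0, 0.055, 0, 0, 0], [0, 0, 0.055, 0, 0, 0]]}}

```text
clock: 17.4
tool_pos: [0.6505, -0.0933, 0.0439]
tcp_rot: [[0.766, 0.643, 0.002], [0.643, -0.766, -0.0], [0.002, 0.002, -1.0]]
contact_force: [0.2, -0.4, 0.7]
opening: 1.001
gripper_force: 0.0
```

Call:
{"method": "arm_command", "body": {"increments": [[0, 0, 0, 0, 0, 0], [0, 0, 0, 0, 0, 0], [0, 0, 0, 0, 0, 0], [0, 0, 0, 0, 0, 0], [0, 0, 0, 0, 0, 0], [0, 0, 0, 0, 0, 0]], "grip": 0, "squeeze": 30}}

```text
clock: 18.0
tool_pos: [0.6494, -0.0929, 0.0425]
tcp_rot: [[0.766, 0.643, -0.0], [0.643, -0.766, 0.001], [0.0, -0.0, -1.0]]
contact_force: [-1.9, 2.4, 4.3]
opening: 0.686
gripper_force: 30.0
```

Call:
{"method": "arm_command", "body": {"increments": [[0, 0, -0.15, 0, 0, 0], [0, 0, -0.4, 0, 0, 0], [0, 0, -0.7, 0, 0, 0], [0, 0, -1, 0, 0, 0], [0, 0, -1, 0, 0, 0], [0, 0, -1, 0, 0, 0]]}}

```text
clock: 18.6
tool_pos: [0.6496, -0.0932, 0.1925]
tcp_rot: [[0.766, 0.643, 0.001], [0.643, -0.766, 0.0], [0.001, 0.001, -1.0]]
contact_force: [-0.6, 0.4, -2.1]
opening: 0.686
gripper_force: 30.0
```

```bash
python3 - <<'E'
from h import *
p,R=pose();print(p)
for n in("wrist","top","side"):
    s=ctrl.snapshot(n)
    for r in ctrl.mark_of(s,"wide_jar")[:1]: print(n,r['xyz'],(R.T@(r['xyz']-p)).round(4),r['score'])
plan((.66,.03,.24,-50),(.62,.16,.24,-50),(.5617,.2939,.22,-50))
E
```

```text
[ 0.64955765 -0.09317029  0.19246108]
wrist [0.6485, -0.0918, 0.153] [ 0.     -0.0018  0.0395] 0.69
top [0.6463, -0.0957, 0.1485] [-0.0042 -0.0002  0.044 ] 0.94
side [0.6475, -0.0905, 0.1504] [ 0.0001 -0.0034  0.0421] 0.8
[0.585, -0.58, -0.329] [-0.001, 0.002, -0.0] rows>= 2.7
[0.353, -0.835, 0.0] [0.0, 0.0, 0.0] rows>= 2.7
[0.276, -0.934, 0.133] [0.0, 0.0, 0.0] rows>= 2.9
```

Call:
{"method": "arm_command", "body": {"increments": [[0.2, -0.2, -0.15, 0, 0, 0], [0.4, -0.4, -0.3, 0, 0, 0], [0.585, -0.58, -0.33, 0, 0, 0], [0.585, -0.58, -0.33, 0, 0, 0]]}}

```text
clock: 19.3
tool_pos: [0.6617, 0.0386, 0.2414]
tcp_rot: [[0.759, 0.651, 0.0], [0.651, -0.759, 0.005], [0.003, -0.003, -1.0]]
contact_force: [0.2, 1.1, -3.5]
opening: 0.685
gripper_force: 30.0
```

Call:
{"method": "arm_command", "body": {"increments": [[0.12, -0.28, 0, 0, 0, 0], [0.24, -0.56, 0, 0, 0, 0], [0.35, -0.835, 0, 0, 0, 0], [0.35, -0.835, 0, 0, 0, 0]]}}

```text
clock: 19.7
tool_pos: [0.6178, 0.1683, 0.2399]
tcp_rot: [[0.759, 0.651, -0.004], [0.651, -0.759, 0.004], [-0.0, -0.005, -1.0]]
contact_force: [-0.2, -0.0, -2.2]
opening: 0.688
gripper_force: 30.0
```

Call:
{"method": "arm_command", "body": {"increments": [[0.1, -0.3, 0, 0, 0, 0], [0.2, -0.6, 0, 0, 0, 0], [0.275, -0.93, 0.13, 0, 0, 0], [0.275, -0.93, 0.13, 0, 0, 0], [0.275, -0.93, 0.13, 0, 0, 0]]}}

```text
clock: 20.2
tool_pos: [0.5608, 0.2942, 0.2207]
tcp_rot: [[0.764, 0.646, -0.002], [0.646, -0.764, -0.001], [-0.003, -0.001, -1.0]]
contact_force: [-0.7, -0.4, -0.7]
opening: 0.685
gripper_force: 30.0
```

```bash
python3 - <<'E'
from h import *
p,R=pose();print(p)
for n in("wrist","top","side"):
    s=ctrl.snapshot(n)
    for t in("wide_jar","wide_cup"):
        for r in ctrl.mark_of(s,t)[:1]: print(n,t,r['xyz'],(R.T@(r['xyz']-p)).round(4),r['score'])
plan((.5617,.2939,.11,-50),(.5617,.2939,.060,-50))
E
```

```text
[0.56078929 0.29416645 0.22065267]
wrist wide_jar [0.5611, 0.2929, 0.1797] [-0.0005  0.0012  0.041 ] 0.93
wrist wide_cup [0.5619, 0.2922, 0.0069] [2.000e-04 2.300e-03 2.138e-01] 0.81
top wide_jar [0.5607, 0.2865, 0.1797] [-0.0049  0.0058  0.041 ] 0.89
side wide_jar [0.5646, 0.2915, 0.1788] [0.0013 0.0045 0.0418] 0.58
side wide_cup [0.561, 0.2924, 0.0141] [-0.0004  0.0016  0.2066] 0.8
[0.002, -0.013, 0.75] [0.0, -0.0, -0.001] rows>= 2.2
[0.0, 0.0, 0.333] [0.0, 0.0, 0.0] rows>= 1.0
```

Call:
{"method": "arm_command", "body": {"increments": [[0, 0.005, 0.3, 0, 0, 0], [0, 0.005, 0.6, 0, 0, 0], [0, 0.005, 0.75, 0, 0, 0], [0, 0.005, 0.85, 0, 0, 0], [0, 0.005, 0.95, 0, 0, 0], [0, 0.005, 1, 0, 0, 0], [0, 0.005, 1, 0, 0, 0]]}}

```text
clock: 21.35
tool_pos: [0.5628, 0.2923, 0.0719]
tcp_rot: [[0.766, 0.643, -0.0], [0.643, -0.766, -0.0], [-0.0, -0.0, -1.0]]
contact_force: [-0.4, 0.6, -2.0]
opening: 0.688
gripper_force: 30.0
```

Call:
{"method": "arm_command", "body": {"increments": [[0, 0, 0.03, 0, 0, 0], [0, 0, 0.06, 0, 0, 0], [0, 0, 0.075, 0, 0, 0], [0, 0, 0.075, 0, 0, 0]]}}

```text
clock: 21.75
tool_pos: [0.5626, 0.2924, 0.0609]
tcp_rot: [[0.766, 0.643, -0.0], [0.643, -0.766, -0.0], [-0.0, -0.0, -1.0]]
contact_force: [-0.0, -0.3, -1.7]
opening: 0.691
gripper_force: 30.0
```

```bash
python3 - <<'E'
from h import *
o=ctrl.get_obs();p,R=pose();print(p,o['contact_force'])
for n in("wrist","top","side"):
    s=ctrl.snapshot(n)
    for t in("wide_jar","wide_cup"):
        for r in ctrl.mark_of(s,t)[:1]: print(n,t,r['xyz'],r['score'])
E
```

```text
[0.56264181 0.29240333 0.06085573] [-0.02047448 -0.26644668 -1.66438299]
wrist wide_jar [0.5606, 0.292, 0.0157] 0.63
top wide_jar [0.5621, 0.2897, 0.0179] 0.83
top wide_cup [0.5595, 0.2936, 0.0109] 0.65
side wide_jar [0.5673, 0.2922, 0.02] 0.5
side wide_cup [0.5619, 0.2937, 0.0126] 0.64
```

Call:
{"method": "arm_command", "body": {"increments": [[0, 0, 0.008, 0, 0, 0], [0, 0, 0.016, 0, 0, 0], [0, 0, 0.016, 0, 0, 0]]}}

```text
clock: 22.5
tool_pos: [0.5628, 0.2924, 0.0585]
tcp_rot: [[0.766, 0.643, 0.0], [0.643, -0.766, -0.0], [0.0, 0.0, -1.0]]
contact_force: [0.3, 0.2, -2.8]
opening: 0.684
gripper_force: 30.0
```

Call:
{"method": "arm_command", "body": {"increments": [[0, 0, 0, 0, 0, 0], [0, 0, 0, 0, 0, 0], [0, 0, 0, 0, 0, 0], [0, 0, 0, 0, 0, 0], [0, 0, 0, 0, 0, 0]], "grip": 0.95}}

```text
clock: 23.0
tool_pos: [0.5628, 0.2924, 0.0586]
tcp_rot: [[0.766, 0.643, 0.0], [0.643, -0.766, 0.0], [0.0, 0.0, -1.0]]
contact_force: [0.4, -0.3, -0.1]
opening: 0.948
gripper_force: 0.0
```

Call:
{"method": "arm_command", "body": {"increments": [[0, 0, -0.1, 0, 0, 0], [0, 0, -0.3, 0, 0, 0], [0, 0, -0.6, 0, 0, 0], [0, 0, -0.9, 0, 0, 0], [0, 0, -1, 0, 0, 0], [0, 0, -1, 0, 0, 0]]}}

```text
clock: 23.6
tool_pos: [0.5644, 0.2928, 0.212]
tcp_rot: [[0.766, 0.643, 0.005], [0.643, -0.766, 0.003], [0.005, 0.001, -1.0]]
contact_force: [0.6, -0.1, -1.0]
opening: 0.95
gripper_force: 0.0
```

```bash
python3 - <<'E'
from h import *
p,R=pose();print(p)
for n in("wrist","top","side"):
    s=ctrl.snapshot(n)
    for t in("wide_jar","narrow_jar"):
        for r in ctrl.mark_of(s,t)[:2]: print(n,t,r['xyz'],r['score'])
j=np.array([.556,-.039])
def rect(g,t,hl,hw,q):
    d=np.array(q)-g;u=np.array([np.cos(t),np.sin(t)]);n=np.array([-u[1],u[0]]);return np.hypot(max(abs(d@u)-hl,0),max(abs(d@n)-hw,0))
for y in range(-90,90,15):
    t=np.radians(y);print(y,[round(rect(j,t,.0935,.0375,q)-r,3) for q,r in(((.547,-.1485),.03),((.4265,-.03),.025))],'vial',round(rect(j,t,.055,.009,(.487,-.086))-.01,3))
plan((.56,.20,.27,-30),(.57,.07,.27,-10),(.556,-.039,.20,-10))
E
```

```text
[0.56436713 0.29282463 0.21195453]
wrist wide_jar [0.5628, 0.294, 0.0148] 0.58
top wide_jar [0.5649, 0.2862, 0.0125] 0.88
top narrow_jar [0.3482, -0.3694, 0.0015] 0.92
top narrow_jar [0.5572, -0.0372, 0.0001] 0.66
side wide_jar [0.5638, 0.293, 0.0182] 0.81
side wide_jar [0.5748, 0.1775, 0.0067] 0.59
side narrow_jar [0.35, -0.3655, -0.0009] 0.81
-90 [np.float64(-0.014), np.float64(0.067)] vial 0.05
-75 [np.float64(-0.02), np.float64(0.06)] vial 0.06
-60 [np.float64(-0.005), np.float64(0.045)] vial 0.064
-45 [np.float64(0.016), np.float64(0.023)] vial 0.063
-30 [np.float64(0.032), np.float64(0.005)] vial 0.056
-15 [np.float64(0.041), np.float64(0.009)] vial 0.044
0 [np.float64(0.042), np.float64(0.011)] vial 0.03
15 [np.float64(0.036), np.float64(0.005)] vial 0.02
30 [np.float64(0.023), np.float64(0.013)] vial 0.018
45 [np.float64(0.004), np.float64(0.035)] vial 0.018
60 [np.float64(-0.019), np.float64(0.054)] vial 0.024
75 [np.float64(-0.015), np.float64(0.065)] vial 0.036
[-0.408, 0.46, -0.415] [-0.0, 0.001, -0.333] rows>= 2.3
[-0.717, 0.491, 0.0] [0.0, 0.0, -0.333] rows>= 2.6
[-0.732, 0.034, 0.467] [0.0, 0.0, 0.0] rows>= 2.6
```

```bash
python3 - <<'E'
from h import *
plan((.58,.17,.27,-42),(.58,.05,.27,-42),(.556,-.039,.24,-42))
E
```

```text
[-0.434, 0.699, -0.415] [-0.0, 0.001, -0.133] rows>= 2.8
[-0.595, 0.535, 0.0] [0.0, 0.0, 0.0] rows>= 2.4
[-0.548, 0.278, 0.2] [0.0, 0.0, 0.0] rows>= 1.9
```

Call:
{"method": "arm_command", "body": {"increments": [[-0.2, 0.3, -0.42, 0, 0, -0.133], [-0.43, 0.7, -0.42, 0, 0, -0.133], [-0.43, 0.7, -0.42, 0, 0, -0.133], [-0.43, 0.7, -0.42, 0, 0, -0.133]], "grip": 0.78}}

```text
clock: 24.45
tool_pos: [0.5829, 0.1622, 0.274]
tcp_rot: [[0.677, 0.736, 0.004], [0.736, -0.677, -0.002], [0.001, 0.004, -1.0]]
contact_force: [-0.5, 0.5, 0.4]
opening: 0.779
gripper_force: 0.0
```

Call:
{"method": "arm_command", "body": {"increments": [[-0.6, 0.535, 0, 0, 0, 0], [-0.6, 0.535, 0, 0, 0, 0], [-0.6, 0.535, 0, 0, 0, 0]]}}

```text
clock: 24.75
tool_pos: [0.5797, 0.0444, 0.2718]
tcp_rot: [[0.674, 0.739, 0.0], [0.739, -0.674, -0.002], [-0.001, 0.001, -1.0]]
contact_force: [0.6, -0.3, -0.2]
opening: 0.782
gripper_force: 0.0
```

Call:
{"method": "arm_command", "body": {"increments": [[-0.55, 0.28, 0.2, 0, 0, 0], [-0.55, 0.28, 0.2, 0, 0, 0], [-0.55, 0.28, 0.2, 0, 0, 0], [-0.55, 0.28, 0.2, 0, 0, 0]]}}

```text
clock: 25.15
tool_pos: [0.5558, -0.0402, 0.2412]
tcp_rot: [[0.671, 0.741, -0.001], [0.741, -0.671, 0.0], [-0.0, -0.001, -1.0]]
contact_force: [-0.2, 0.4, -0.4]
opening: 0.784
gripper_force: 0.0
```

```bash
python3 - <<'E'
from h import *
import cv2
p,R=pose();print(p)
for k in range(3):
    s=ctrl.snapshot("wrist")
    for t in("narrow_jar","capped_bottle","open_bottle"):
        for r in ctrl.mark_of(s,t)[:1]: print(t,r['xyz'],r['score'])
cv2.imwrite("pics/w8.png",s['frame'])
plan((.556,-.039,.12,-42))
E
```

```text
[ 0.55581033 -0.04016549  0.24117739]
narrow_jar [0.5566, -0.0417, -0.0009] 0.64
capped_bottle [0.4315, -0.0298, 0.0002] 0.95
open_bottle [0.5469, -0.151, 0.0027] 0.62
narrow_jar [0.556, -0.0433, -0.0012] 0.89
capped_bottle [0.4273, -0.029, -0.0007] 0.82
open_bottle [0.5435, -0.1518, 0.0039] 0.58
narrow_jar [0.5569, -0.0417, -0.0017] 0.96
capped_bottle [0.4264, -0.0276, -0.0022] 0.93
open_bottle [0.5437, -0.1507, 0.0027] 0.6
[0.0, -0.003, 0.811] [0.0, -0.0, -0.0] rows>= 2.4
```

View pics/w8.png

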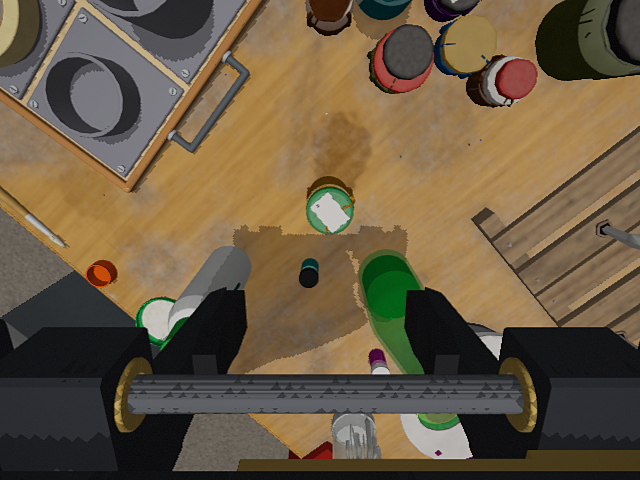

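The amber jar's lid is at (331,210). The open bottle is at (395,290) and the capped bottle at (220,275). I'll check the lid centre by ray first.

```bash
python3 - <<'E'
from h import *
import cv2
p,R=pose();s=ctrl.snapshot("wrist");print(s['cx'],s['cy'])
hsv=cv2.cvtColor(s['frame'],cv2.COLOR_BGR2HSV);m=cv2.inRange(hsv,(65,40,40),(95,255,255));m[:150]=0;m[260:]=0;m[:,:280]=0;m[:,380:]=0
v,u=np.where(m);print(u.min(),u.max(),v.min(),v.max())
for u,v in [((u.min()+u.max())/2,(v.min()+v.max())/2)]:
    q=wray(s,p,R,u,v,.073);print(q,(R.T@(q-p)))
r=ctrl.regions_of(s,"narrow_jar")[0]['mask'];v,u=np.where(r);print(u.min(),u.max(),v.min(),v.max())
E
```

```text
325.2203133962451 235.5959916365051
305 379 186 259
[ 0.56012591 -0.05640254  0.073     ] [-0.010112    0.01424783  0.16861865]
306 354 175 233
```

Call:
{"method": "arm_command", "body": {"increments": [[0, 0.02, 0.3, 0, 0, 0], [0, 0.02, 0.6, 0, 0, 0], [0, 0.02, 0.8, 0, 0, 0], [0, 0.02, 0.8, 0, 0, 0]]}}

```text
clock: 26.25
tool_pos: [0.5556, -0.0412, 0.1182]
tcp_rot: [[0.669, 0.743, -0.007], [0.743, -0.669, -0.0], [-0.005, -0.005, -1.0]]
contact_force: [-0.3, -0.1, 0.9]
opening: 0.777
gripper_force: 0.0
```

Call:
{"method": "arm_command", "body": {"increments": [[0, 0, 0.2, 0, 0, 0], [0, 0, 0.4, 0, 0, 0], [0, 0, 0.53, 0, 0, 0], [0, 0, 0.53, 0, 0, 0], [0, 0, 0.53, 0, 0, 0]]}}

```text
clock: 26.75
tool_pos: [0.5596, -0.0419, 0.0437]
tcp_rot: [[0.669, 0.743, 0.002], [0.743, -0.669, -0.0], [0.001, 0.002, -1.0]]
contact_force: [-0.6, -0.2, 0.6]
opening: 0.779
gripper_force: 0.0
```

Call:
{"method": "arm_command", "body": {"increments": [[0, 0, 0, 0, 0, 0], [0, 0, 0, 0, 0, 0], [0, 0, 0, 0, 0, 0], [0, 0, 0, 0, 0, 0], [0, 0, 0, 0, 0, 0], [0, 0, 0, 0, 0, 0]], "grip": 0, "squeeze": 25}}

```text
clock: 27.35
tool_pos: [0.5588, -0.0414, 0.0427]
tcp_rot: [[0.669, 0.743, 0.001], [0.743, -0.669, 0.0], [0.001, 0.0, -1.0]]
contact_force: [-1.8, 0.6, 7.5]
opening: 0.463
gripper_force: 25.0
```

Call:
{"method": "arm_command", "body": {"increments": [[0, 0, -0.15, 0, 0, 0], [0, 0, -0.4, 0, 0, 0], [0, 0, -0.7, 0, 0, 0], [0, 0, -1, 0, 0, 0], [0, 0, -1, 0, 0, 0], [0, 0, -1, 0, 0, 0]]}}

```text
clock: 27.95
tool_pos: [0.5586, -0.0412, 0.1924]
tcp_rot: [[0.669, 0.743, 0.001], [0.743, -0.669, 0.001], [0.001, 0.001, -1.0]]
contact_force: [-0.8, 0.1, -1.5]
opening: 0.464
gripper_force: 25.0
```

```bash
python3 - <<'E'
from h import *
p,R=pose();print(p)
for n in("wrist","top","side"):
    s=ctrl.snapshot(n)
    for r in ctrl.mark_of(s,"narrow_jar")[:2]: print(n,r['xyz'],(R.T@(r['xyz']-p)).round(4),r['score'])
    for t in("open_bottle","open_jar"):
        for r in ctrl.mark_of(s,t)[:1]: print(n,t,r['xyz'],r['score'])
plan((.52,.07,.23,-42),(.4662,.1674,.22,-42))
E
```

```text
[ 0.558641   -0.04118397  0.19241473]
wrist [0.5568, -0.0408, 0.146] [-0.001  -0.0016  0.0464] 0.61
wrist open_bottle [0.5446, -0.1489, 0.0033] 0.8
wrist open_jar [0.3859, -0.2825, -0.0004] 0.59
top [0.3495, -0.3682, -0.0036] [-0.3832  0.0632  0.1956] 0.98
top [0.5565, -0.0394, 0.1427] [-0.0002 -0.0028  0.0497] 0.65
top open_bottle [0.5503, -0.1474, -0.0021] 0.6
top open_jar [0.3878, -0.2825, -0.0032] 0.73
side [0.353, -0.3674, -0.0001] [-0.3803  0.0653  0.1921] 0.93
side [0.4551, 0.2795, 0.0091] [ 0.1688 -0.2916  0.1834] 0.58
side open_bottle [0.5526, -0.1495, 0.0013] 0.83
side open_jar [0.3868, -0.2787, -0.001] 0.97
[0.381, -0.688, -0.254] [-0.0, 0.0, -0.0] rows>= 2.5
[0.243, -0.701, 0.067] [0.0, 0.0, 0.0] rows>= 2.2
```

Call:
{"method": "arm_command", "body": {"increments": [[0.13, -0.23, -0.1, 0, 0, 0], [0.26, -0.46, -0.2, 0, 0, 0], [0.38, -0.69, -0.25, 0, 0, 0], [0.38, -0.69, -0.25, 0, 0, 0]]}}

```text
clock: 28.95
tool_pos: [0.5187, 0.0765, 0.2299]
tcp_rot: [[0.663, 0.749, -0.0], [0.749, -0.663, 0.004], [0.002, -0.003, -1.0]]
contact_force: [0.7, 0.5, -1.6]
opening: 0.463
gripper_force: 25.0
```

Call:
{"method": "arm_command", "body": {"increments": [[0.08, -0.23, 0, 0, 0, 0], [0.16, -0.46, 0, 0, 0, 0], [0.24, -0.7, 0.07, 0, 0, 0], [0.24, -0.7, 0.07, 0, 0, 0], [0.24, -0.7, 0.07, 0, 0, 0], [0.24, -0.7, 0.07, 0, 0, 0]]}}

```text
clock: 29.55
tool_pos: [0.4666, 0.1658, 0.2194]
tcp_rot: [[0.671, 0.742, 0.001], [0.742, -0.671, -0.0], [0.0, 0.001, -1.0]]
contact_force: [0.7, 0.2, -1.8]
opening: 0.464
gripper_force: 25.0
```

```bash
python3 - <<'E'
from h import *
p,R=pose();print(p)
for n in("wrist","top","side"):
    s=ctrl.snapshot(n)
    for t in("narrow_jar","narrow_cup"):
        for r in ctrl.mark_of(s,t)[:2]: print(n,t,r['xyz'],(R.T@(r['xyz']-p)).round(4),r['score'])
plan((.4662,.1674,.11,-42))
E
```

```text
[0.46657741 0.16583054 0.21936409]
wrist narrow_jar [0.467, 0.1633, 0.1766] [-0.0016  0.002   0.0428] 0.61
wrist narrow_cup [0.4649, 0.1715, 0.0098] [ 0.003  -0.0052  0.2096] 0.69
top narrow_jar [0.4649, 0.1682, 0.1751] [ 0.0006 -0.0029  0.0443] 0.82
top narrow_jar [0.3475, -0.3658, 0.0015] [-0.4743  0.268   0.218 ] 0.71
top narrow_cup [0.4652, 0.1634, 0.01] [-0.0028  0.0004  0.2094] 0.8
side narrow_jar [0.3498, -0.3686, -0.001] [-0.4748  0.2716  0.2205] 0.86
side narrow_jar [0.4651, 0.1644, 0.1792] [-0.0021 -0.0002  0.0402] 0.77
side narrow_cup [0.4646, 0.168, 0.0074] [ 2.00e-04 -3.10e-03  2.12e-01] 0.77
[0.004, -0.001, 0.727] [0.0, -0.0, -0.001] rows>= 2.2
```

Call:
{"method": "arm_command", "body": {"increments": [[0.01, -0.01, 0.3, 0, 0, 0], [0.01, -0.01, 0.6, 0, 0, 0], [0.01, -0.01, 0.75, 0, 0, 0], [0.01, -0.01, 0.85, 0, 0, 0], [0.01, -0.01, 0.95, 0, 0, 0], [0.01, -0.01, 1, 0, 0, 0], [0.01, -0.01, 1, 0, 0, 0]]}}

```text
clock: 30.7
tool_pos: [0.4657, 0.1693, 0.0688]
tcp_rot: [[0.669, 0.743, -0.0], [0.743, -0.669, -0.0], [-0.0, -0.0, -1.0]]
contact_force: [-0.1, 0.3, -2.2]
opening: 0.461
gripper_force: 25.0
```

Call:
{"method": "arm_command", "body": {"increments": [[0, 0, 0.03, 0, 0, 0], [0, 0, 0.06, 0, 0, 0], [0, 0, 0.075, 0, 0, 0], [0, 0, 0.075, 0, 0, 0]]}}

```text
clock: 31.1
tool_pos: [0.4661, 0.1696, 0.0586]
tcp_rot: [[0.669, 0.743, 0.0], [0.743, -0.669, 0.001], [0.001, -0.001, -1.0]]
contact_force: [-1.0, 0.2, 6.3]
opening: 0.462
gripper_force: 25.0
```

```bash
python3 - <<'E'
from h import *
o=ctrl.get_obs();p,R=pose();print(p,o['contact_force'])
for n in("wrist","top","side"):
    s=ctrl.snapshot(n)
    for t in("narrow_jar","narrow_cup"):
        for r in ctrl.mark_of(s,t)[:2]: print(n,t,r['xyz'],r['score'])
E
```

```text
[0.4661142  0.16963577 0.05860743] [-1.03797491  0.19976487  6.25647238]
wrist narrow_jar [0.4611, 0.1707, 0.011] 0.74
top narrow_jar [0.465, 0.1735, 0.0117] 0.58
top narrow_jar [0.3497, -0.369, 0.0002] 0.57
top narrow_cup [0.4645, 0.1674, 0.0126] 0.65
side narrow_jar [0.463, 0.1678, 0.0185] 0.8
side narrow_jar [0.3504, -0.3644, -0.0029] 0.59
side narrow_cup [0.4694, 0.1652, 0.0061] 0.65
side narrow_cup [0.4523, 0.2804, 0.0258] 0.46
```

Call:
{"method": "arm_command", "body": {"increments": [[0, 0, 0, 0, 0, 0], [0, 0, 0, 0, 0, 0], [0, 0, 0, 0, 0, 0], [0, 0, 0, 0, 0, 0], [0, 0, 0, 0, 0, 0]], "grip": 0.78}}

```text
clock: 32.05
tool_pos: [0.4657, 0.1692, 0.0578]
tcp_rot: [[0.669, 0.743, 0.0], [0.743, -0.669, -0.0], [-0.0, 0.0, -1.0]]
contact_force: [-0.4, 0.0, 0.1]
opening: 0.78
gripper_force: 0.0
```

Call:
{"method": "arm_command", "body": {"increments": [[0, 0, -0.1, 0, 0, 0], [0, 0, -0.3, 0, 0, 0], [0, 0, -0.6, 0, 0, 0], [0, 0, -0.9, 0, 0, 0], [0, 0, -1, 0, 0, 0], [0, 0, -1, 0, 0, 0]]}}

```text
clock: 32.65
tool_pos: [0.4672, 0.1698, 0.2108]
tcp_rot: [[0.67, 0.743, 0.004], [0.743, -0.67, 0.003], [0.005, 0.001, -1.0]]
contact_force: [-0.9, -0.8, -0.9]
opening: 0.783
gripper_force: 0.0
```

Call:
{"method": "arm_command", "body": {"increments": [[0, 0, -0.3, 0, 0, 0], [0, 0, -0.6, 0, 0, 0], [0, 0, -0.6, 0, 0, 0]]}}

```text
clock: 32.95
tool_pos: [0.4681, 0.1695, 0.3019]
tcp_rot: [[0.67, 0.742, 0.006], [0.742, -0.67, 0.004], [0.007, 0.002, -1.0]]
contact_force: [-0.0, 0.0, -0.4]
opening: 0.778
gripper_force: 0.0
```

```bash
python3 - <<'E'
from h import *
p,R=pose();print(p)
for n in("wrist","top","side"):
    s=ctrl.snapshot(n)
    for t in("narrow_jar","capped_bottle"):
        for r in ctrl.mark_of(s,t)[:2]: print(n,t,r['xyz'],r['score'])
plan((.45,.07,.30,-42),(.4275,-.0295,.27,-42))
E
```

```text
[0.46812368 0.16954696 0.30186155]
wrist narrow_jar [0.4636, 0.1709, 0.0116] 0.57
wrist capped_bottle [0.4276, -0.0317, -0.001] 0.7
top narrow_jar [0.4633, 0.1729, 0.0134] 0.71
top narrow_jar [0.3474, -0.3672, -0.0023] 0.55
top capped_bottle [0.4239, -0.0289, -0.0029] 0.81
side narrow_jar [0.3518, -0.3677, -0.0006] 0.77
side narrow_jar [0.4655, 0.1693, 0.0205] 0.56
side capped_bottle [0.4261, -0.0347, -0.0016] 0.8
[-0.558, 0.366, -0.019] [-0.0, 0.002, -0.001] rows>= 2.0
[-0.593, 0.332, 0.2] [0.0, 0.0, 0.0] rows>= 2.1
```

Call:
{"method": "arm_command", "body": {"increments": [[-0.56, 0.37, -0.02, 0, 0, 0], [-0.56, 0.37, -0.02, 0, 0, 0], [-0.56, 0.37, -0.02, 0, 0, 0]]}}

```text
clock: 33.7
tool_pos: [0.4496, 0.0634, 0.3008]
tcp_rot: [[0.676, 0.737, -0.001], [0.737, -0.676, -0.0], [-0.001, -0.001, -1.0]]
contact_force: [0.4, 0.2, 0.7]
opening: 0.777
gripper_force: 0.0
```

Call:
{"method": "arm_command", "body": {"increments": [[-0.59, 0.33, 0.1, 0, 0, 0], [-0.59, 0.33, 0.2, 0, 0, 0], [-0.59, 0.33, 0.2, 0, 0, 0], [-0.59, 0.33, 0.2, 0, 0, 0]]}}

```text
clock: 34.1
tool_pos: [0.4276, -0.0301, 0.2704]
tcp_rot: [[0.672, 0.741, -0.001], [0.741, -0.672, -0.0], [-0.001, -0.001, -1.0]]
contact_force: [-0.2, 0.2, 0.0]
opening: 0.778
gripper_force: 0.0
```

```bash
python3 - <<'E'
from h import *
import cv2
p,R=pose();print(p)
for k in range(3):
    s=ctrl.snapshot("wrist")
    for r in ctrl.mark_of(s,"capped_bottle")[:1]: print(r['xyz'],(R.T@(r['xyz']-p)).round(4),r['score'])
cv2.imwrite("pics/w9.png",s['frame'])
plan((.427,-.0305,.103,-42))
E
```

```text
[ 0.42759954 -0.03005199  0.27036139]
[0.4279, -0.0301, -0.003] [0.0004 0.0005 0.2734] 0.71
[0.4293, -0.0316, -0.0016] [2.00e-04 2.50e-03 2.72e-01] 0.96
[0.4289, -0.0302, -0.0026] [0.001  0.0013 0.273 ] 0.95
[-0.021, 0.002, 1.12] [0.0, -0.0, 0.002] rows>= 3.4
```

View pics/w9.png

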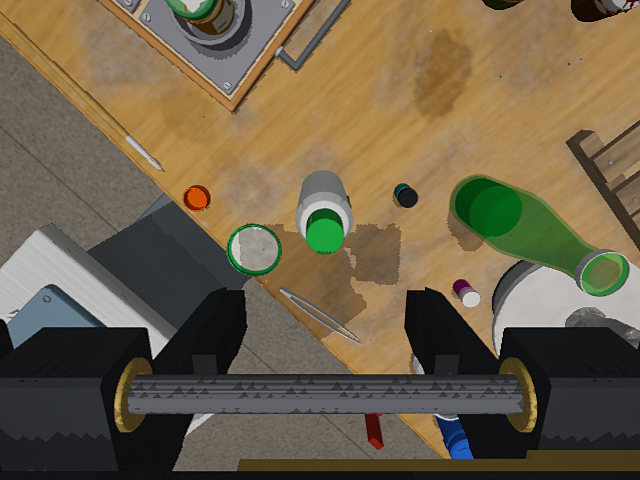

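The capped bottle is centred under the gripper, with its cap at (325,230). I'll descend and grip.

Call:
{"method": "arm_command", "body": {"increments": [[0, 0, 0.3, 0, 0, 0], [0, 0, 0.6, 0, 0, 0], [0, 0, 0.8, 0, 0, 0], [0, 0, 1, 0, 0, 0], [0, 0, 1, 0, 0, 0], [0, 0, 1, 0, 0, 0]]}}

```text
clock: 35.0
tool_pos: [0.4285, -0.0291, 0.1213]
tcp_rot: [[0.669, 0.743, -0.0], [0.743, -0.669, -0.0], [-0.001, -0.0, -1.0]]
contact_force: [0.6, 0.5, 1.5]
opening: 0.782
gripper_force: 0.0
```

Call:
{"method": "arm_command", "body": {"increments": [[0, 0, 0.05, 0, 0, 0], [0, 0, 0.1, 0, 0, 0], [0, 0, 0.1, 0, 0, 0], [0, 0, 0.1, 0, 0, 0]]}}

```text
clock: 35.4
tool_pos: [0.4284, -0.0291, 0.1061]
tcp_rot: [[0.669, 0.743, 0.0], [0.743, -0.669, 0.0], [0.0, 0.0, -1.0]]
contact_force: [0.1, 0.6, -1.0]
opening: 0.783
gripper_force: 0.0
```

Call:
{"method": "arm_command", "body": {"increments": [[0, 0, 0, 0, 0, 0], [0, 0, 0, 0, 0, 0], [0, 0, 0, 0, 0, 0], [0, 0, 0, 0, 0, 0], [0, 0, 0, 0, 0, 0], [0, 0, 0, 0, 0, 0]], "grip": 0, "squeeze": 25}}

```text
clock: 36.0
tool_pos: [0.4283, -0.0291, 0.1059]
tcp_rot: [[0.669, 0.743, 0.0], [0.743, -0.669, 0.0], [0.0, -0.0, -1.0]]
contact_force: [-0.7, 0.7, 2.9]
opening: 0.526
gripper_force: 25.0
```

Call:
{"method": "arm_command", "body": {"increments": [[0, 0, -0.15, 0, 0, 0], [0, 0, -0.4, 0, 0, 0], [0, 0, -0.7, 0, 0, 0], [0, 0, -1, 0, 0, 0], [0, 0, -1, 0, 0, 0], [0, 0, -1, 0, 0, 0]]}}

```text
clock: 36.6
tool_pos: [0.4283, -0.0284, 0.2559]
tcp_rot: [[0.668, 0.744, 0.001], [0.744, -0.668, 0.002], [0.002, -0.0, -1.0]]
contact_force: [0.2, -0.3, -2.0]
opening: 0.527
gripper_force: 25.0
```

```bash
python3 - <<'E'
from h import *
p,R=pose();print(p)
for n in("wrist","top","side"):
    s=ctrl.snapshot(n)
    for r in ctrl.mark_of(s,"capped_bottle")[:1]: print(n,r['xyz'],(R.T@(r['xyz']-p)).round(4),r['score'])
plan((.49,.07,.30,-42),(.5771,.183,.30,-42))
E
```

```text
[ 0.42832938 -0.02842512  0.25594458]
wrist [0.43, -0.0296, 0.1502] [0.     0.0021 0.1057] 0.66
[0.771, -0.135, -0.302] [-0.001, 0.002, -0.001] rows>= 2.5
[0.948, -0.073, 0.0] [0.0, 0.0, 0.0] rows>= 2.9
```

Call:
{"method": "arm_command", "body": {"increments": [[0.25, -0.04, -0.2, 0, 0, 0], [0.5, -0.09, -0.3, 0, 0, 0], [0.77, -0.135, -0.3, 0, 0, 0], [0.77, -0.135, -0.3, 0, 0, 0]]}}

```text
clock: 37.3
tool_pos: [0.4926, 0.0756, 0.3001]
tcp_rot: [[0.664, 0.748, 0.001], [0.748, -0.664, -0.001], [-0.0, 0.001, -1.0]]
contact_force: [-0.4, -0.1, -1.6]
opening: 0.523
gripper_force: 25.0
```

Call:
{"method": "arm_command", "body": {"increments": [[0.3, -0.02, 0, 0, 0, 0], [0.6, -0.05, 0, 0, 0, 0], [0.95, -0.07, 0, 0, 0, 0], [0.95, -0.07, 0, 0, 0, 0], [0.95, -0.07, 0, 0, 0, 0], [0.95, -0.07, 0, 0, 0, 0]]}}

```text
clock: 37.9
tool_pos: [0.5775, 0.181, 0.3002]
tcp_rot: [[0.671, 0.741, -0.001], [0.741, -0.671, -0.001], [-0.002, -0.0, -1.0]]
contact_force: [0.0, -1.0, -1.5]
opening: 0.527
gripper_force: 25.0
```

```bash
python3 - <<'E'
from h import *
import cv2
p,R=pose();print(p)
for n in("wrist","top","side"):
    s=ctrl.snapshot(n)
    if n=="top":cv2.imwrite("pics/t2.png",s['frame'][150:320,80:300].repeat(3,0).repeat(3,1))
    for t in("capped_bottle","bottle_sleeve"):
        for r in ctrl.mark_of(s,t)[:2]: print(n,t,r['xyz'],(R.T@(r['xyz']-p)).round(4),r['score'])
plan((.5771,.183,.22,-42))
E
```

```text
[0.57748236 0.18104098 0.3001774 ]
wrist capped_bottle [0.5769, 0.1818, 0.1945] [ 0.0004 -0.0009  0.1057] 0.63
wrist bottle_sleeve [0.5824, 0.1837, 0.0128] [0.0059 0.0019 0.2874] 0.65
top capped_bottle [0.5727, 0.1819, 0.1907] [-0.0024 -0.0041  0.1095] 0.71
top bottle_sleeve [0.5712, 0.1822, 0.0096] [-0.0028 -0.0054  0.2906] 0.89
side capped_bottle [0.5769, 0.1783, 0.1949] [-0.0022  0.0014  0.1053] 0.82
side capped_bottle [0.3897, -0.2818, -0.0035] [-0.4685  0.1714  0.3046] 0.44
side bottle_sleeve [0.5764, 0.1818, 0.007] [ 0.0004 -0.0013  0.2932] 0.93
[-0.004, -0.004, 0.54] [-0.0, -0.0, -0.0] rows>= 1.6
```

Call:
{"method": "arm_command", "body": {"increments": [[0.01, -0.005, 0.3, 0, 0, 0], [0.01, -0.005, 0.6, 0, 0, 0], [0.01, -0.005, 0.7, 0, 0, 0], [0.01, -0.005, 0.8, 0, 0, 0], [0.01, -0.005, 0.8, 0, 0, 0], [0.01, -0.005, 0.8, 0, 0, 0]]}}

```text
clock: 38.95
tool_pos: [0.5796, 0.1847, 0.1823]
tcp_rot: [[0.669, 0.743, 0.002], [0.743, -0.669, 0.0], [0.002, 0.001, -1.0]]
contact_force: [-0.2, -0.7, -1.8]
opening: 0.524
gripper_force: 25.0
```

```bash
python3 - <<'E'
from h import *
p,R=pose();print(p)
for n in("wrist","top","side"):
    s=ctrl.snapshot(n)
    for t in("capped_bottle","bottle_sleeve"):
        for r in ctrl.mark_of(s,t)[:1]: print(n,t,r['xyz'],(R.T@(r['xyz']-p)).round(4),r['score'])
plan((.5771,.183,.1225,-42))
E
```

```text
[0.57963904 0.18466121 0.18227624]
wrist capped_bottle [0.5769, 0.1835, 0.0721] [-0.0029 -0.0014  0.1102] 0.74
top capped_bottle [0.5756, 0.1872, 0.0719] [-0.001  -0.0048  0.1104] 0.8
top bottle_sleeve [0.5743, 0.1863, 0.0124] [-0.0027 -0.0053  0.1699] 0.73
side capped_bottle [0.5779, 0.1838, 0.0764] [-0.002  -0.0009  0.1059] 0.94
side bottle_sleeve [0.5772, 0.1838, 0.0115] [-0.0026 -0.0015  0.1708] 0.85
[-0.016, 0.0, 0.391] [0.0, -0.0, -0.0] rows>= 1.2
```

Already inside the sleeve without touching. I'll correct slightly and lower to the floor.

Call:
{"method": "arm_command", "body": {"increments": [[-0.01, -0.005, 0.12, 0, 0, 0], [-0.01, -0.005, 0.24, 0, 0, 0], [-0.01, -0.005, 0.32, 0, 0, 0], [-0.01, -0.005, 0.38, 0, 0, 0], [-0.01, -0.005, 0.39, 0, 0, 0], [-0.01, -0.005, 0.39, 0, 0, 0]]}}

```text
clock: 40.0
tool_pos: [0.5772, 0.184, 0.1226]
tcp_rot: [[0.669, 0.743, 0.0], [0.743, -0.669, -0.0], [0.0, 0.0, -1.0]]
contact_force: [0.4, 0.1, -1.9]
opening: 0.527
gripper_force: 25.0
```

Call:
{"method": "arm_command", "body": {"increments": [[0, 0, 0.006, 0, 0, 0], [0, 0, 0.01, 0, 0, 0], [0, 0, 0.01, 0, 0, 0]]}}

```text
clock: 40.3
tool_pos: [0.5778, 0.1844, 0.122]
tcp_rot: [[0.669, 0.743, 0.002], [0.743, -0.669, 0.001], [0.002, 0.001, -1.0]]
contact_force: [-0.9, 0.2, 5.5]
opening: 0.522
gripper_force: 25.0
```

Call:
{"method": "arm_command", "body": {"increments": [[0, 0, 0, 0, 0, 0], [0, 0, 0, 0, 0, 0], [0, 0, 0, 0, 0, 0], [0, 0, 0, 0, 0, 0], [0, 0, 0, 0, 0, 0]], "grip": 0.85}}

```text
clock: 40.8
tool_pos: [0.5769, 0.184, 0.1207]
tcp_rot: [[0.669, 0.743, -0.0], [0.743, -0.669, -0.0], [-0.0, -0.0, -1.0]]
contact_force: [-0.2, 0.4, -0.7]
opening: 0.852
gripper_force: 0.0
```

Call:
{"method": "arm_command", "body": {"increments": [[0, 0, -0.1, 0, 0, 0], [0, 0, -0.3, 0, 0, 0], [0, 0, -0.6, 0, 0, 0], [0, 0, -0.9, 0, 0, 0], [0, 0, -1, 0, 0, 0], [0, 0, -1, 0, 0, 0]]}}

```text
clock: 41.4
tool_pos: [0.5784, 0.1842, 0.2739]
tcp_rot: [[0.67, 0.743, 0.005], [0.743, -0.67, 0.002], [0.005, 0.002, -1.0]]
contact_force: [-0.1, -1.1, -0.6]
opening: 0.847
gripper_force: 0.0
```

Call:
{"method": "arm_command", "body": {"increments": [[0, 0, -0.3, 0, 0, 0], [0, 0, -0.5, 0, 0, 0], [0, 0, -0.5, 0, 0, 0], [0, 0, -0.5, 0, 0, 0]]}}

```text
clock: 41.8
tool_pos: [0.5764, 0.1843, 0.3447]
tcp_rot: [[0.669, 0.743, -0.001], [0.743, -0.669, -0.0], [-0.001, -0.001, -1.0]]
contact_force: [0.2, -0.2, -0.4]
opening: 0.849
gripper_force: 0.0
```

```bash
python3 - <<'E'
from h import *
import cv2
for n in("wrist","top","side"):
    s=ctrl.snapshot(n)
    if n=="side":cv2.imwrite("pics/s9.png",cv2.resize(s['frame'][150:360,200:470],None,fx=2.8,fy=2.8))
    for t in("masking_tape","wide_jar","narrow_jar","capped_bottle","open_jar","open_bottle"):
        for r in ctrl.mark_of(s,t)[:2]: print(n,t,r['xyz'],round(r['score'],2))
E
```

```text
wrist wide_jar [0.5655, 0.2888, 0.0193] 0.61
wrist narrow_jar [0.4644, 0.1689, 0.0138] 0.93
wrist open_jar [0.3879, -0.2842, 0.0018] 0.62
top masking_tape [0.4557, 0.2783, 0.0249] 0.92
top narrow_jar [0.4656, 0.1732, 0.0169] 0.73
top narrow_jar [0.3489, -0.3679, 0.0001] 0.61
top capped_bottle [0.5642, 0.289, 0.0162] 0.75
top capped_bottle [0.5734, 0.1833, 0.0129] 0.7
top open_jar [0.3891, -0.283, 0.0014] 0.93
top open_bottle [0.5443, -0.1495, 0.001] 0.62
side masking_tape [0.4534, 0.28, 0.021] 0.98
side wide_jar [0.563, 0.2935, 0.0154] 0.6
side narrow_jar [0.3496, -0.3658, 0.0003] 0.81
side narrow_jar [0.5651, 0.2927, 0.0152] 0.55
side open_jar [0.3868, -0.2794, -0.0016] 0.68
side open_bottle [0.5484, -0.1497, -0.0021] 0.7
```

View pics/s9.png

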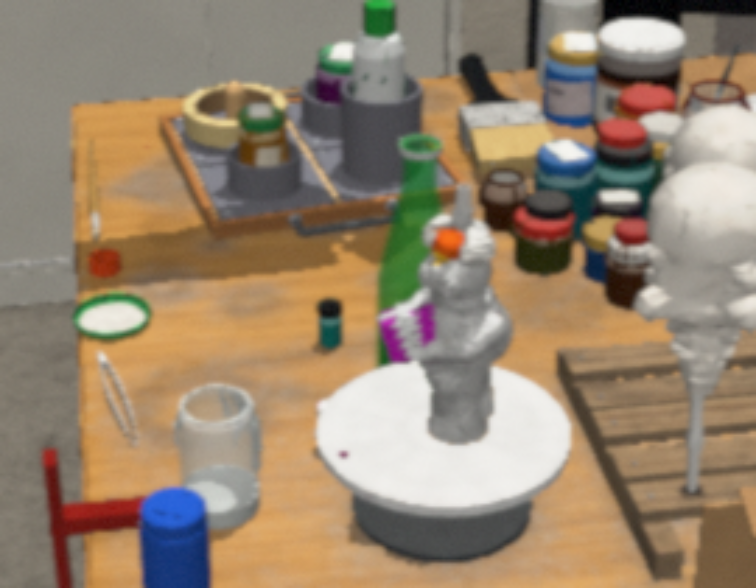

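The enlarged side view shows the tape flat on its seat (235,115) and the amber jar upright in the narrow cup (262,150). The purple jar is in the wide cup (335,85) and the capped bottle is in the sleeve (380,60). The open jar and open bottle are where they started, and the arm is clear, so I'm handing in.

```bash
python3 -c "
from plant import ctrl
print(ctrl.close_job())"
```

```text
the job is handed in; nothing more can be done
None
```

I packed the tape, wide jar, narrow jar and capped bottle, each upright and fully down in its holder in the last pictures, left the open jar and open bottle standing where they were, and handed the job in at about 42 s; the hand-in gave no verdict.

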